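# Fetch the red jam portion from the lidded jam stand

### The arm

A 6-joint arm with a two-finger parallel gripper is mounted at the origin on a cart in front of the work surface, level with it; the furniture and walls round the work are solid. World frame = base frame: x ahead of the robot, y to its left, z up, the work surface at z = 0. Lengths are in m, angles in rad, forces in N, time in s.
With the tool pointing down it reaches from about 0.375 to 0.9 m from the base axis. Payload 3.1 kg.
Tool frame: the origin (TCP) lies on the centre line of the jaws, within the pads' length; the fingertips stand 25 mm ahead of it and the grasp point (between the pads) lies 6 mm ahead of it (robot.nose_length is the y of the fingertips in the tool frame, in m); y points along the fingers, z is the direction in which the jaws open and shut, and the axes are right-handed (so a half turn about y gives the same grasp; the last joint's range is limited). The gripper opens to 87 mm and grips with 3 to 60 N. Pads are 19 mm wide; open, the fingers measure 117 mm over their backs; the gripper's body (75 mm by 190 mm) begins 51 mm behind the grasp point.
Start: joints at [-1.333, 0.527, 1.433, -0, 1.181, -0.178], TCP at [0.252, -0.572, 0.248] pointing down, gripper open.
Joint ranges: [-3.08, 3.08], [-0.75, 2.2], [0.22, 2.44], [-1.43, 4.57], [0, 2.65], [-2.85, 2.85]. Speed limits (rad/s): [2.79, 2.79, 3.14, 3.14, 3.14, 3.14].

### API

Orientations are given as a unit quaternion [x, y, z, w].
In Python, from rig import robot, eyes, ticket gives the robot as it stands.
- The arm moves only by the tool play_rows, never from a script. Its argument "series" is a list of rows, each a list of 7 numbers: the opening, from 0 (shut) to 1 (fully open), then the shift along the tool's x, y, z scaled (see below), then the turn, a rotation vector about the tool's x, y, z scaled (see below). In form: [[claw, dx, dy, dz, ax, ay, az], ...]. A call has 1 to 12 rows; each row shifts and turns the commanded pose from where the row before left it, along the tool's axes as they then stand; what a row does not reach is not made up. The controller multiplies each number of a shift by 100 mm and each number of a turn by 180 degrees. A row lasts 1/12 s, in which the tool goes at most 41.7 mm and 7.16 degrees, less where a joint would pass 70% of its speed; a pose out of reach is approached as far as the arm can. A call with a number of a shift or a turn outside -1 to 1 is refused whole. A call with a gripper value outside its range is refused whole. The fingers move at their own pace and stop on an object; "grip_force" is the grip in N (left out, the last holds). Time passes only in rows, so rows that do not move let the fingers close. It gives the time, the measured TCP pose, the force and the opening at its end, in the units of the state.
- robot.get_obs(): the state, without advancing time (a new reading comes with each control period).
- eyes.camera(name): name is "scene" or "top" or "wrist"; returns the picture (384x512x3 uint8, red, green, blue); there is no depth.
- eyes.camera_params(name): a dict with "K" (3x3 intrinsics, pixels), "rvec" (rotation vector, rad) and "tvec" (3), from world to camera coordinates, as OpenCV has them. Camera axes: x right, y down, z forward; pixel columns grow to the right and rows downward; lengths in m; the calibration is good to about 2 mm. A picture is of the moment at which its call begins: read the wrist's pose just before it. camera_params takes no time and is no camera call; for the wrist camera it gives the pose at the moment of the call.
- ticket.hand_in(): hands the job in, once; it reports no verdict.
The state is a dict: "time": time; "q": joint angles; "joint_velocities": joint speeds; "joint_torque": joint torques, N m; "position": TCP position; "tool_rot": TCP orientation; "ft_force": force on the tool from outside, world axes, zero at the start; "moment": the same for the moment, N m; "grip_width": finger opening in m.
Only numpy, scipy, OpenCV 4.12 (cv2) and the standard library are available. Lean on these libraries where they do the work, as an engineer would, in place of code of your own. Each camera call takes 0.05 s, during which the arm holds its last target.

### The job

A guest asked for strawberry jam: in the jam stand, open only the lid with the red grip, take out the red jam portion and set it down gently on the black breakfast tray, flat on the tray's floor with its foil side up. Finish with that lid fully shut again; the other lids stay shut, and the mug and the teaspoon on the tray stay where they are.

Things in the scene. Friction and masses are not known exactly. Their poses are not given: they have to be found in the camera images.
- jam_stand: jam stand, fixed, 260 mm high: steel shelf 282 mm wide sloping down to its front at 30 degrees, with three clear lidded bins in a row, 92 mm apart, order varies. Origin on the table under the row's middle; x level from front (low) to rear (high), y along the row, z up. Up-slope u = (0.866, 0, 0.5), slant n, square to the slope, = (-0.5, 0, 0.866)
- jam_red: tub of strawberry jam, red sides, red dot on its pale foil top, 37 x 50 x 16 mm, about 22 g, alone in the bin of the lid with the red grip, by its low front wall. Origin: underside. z: its upward axis (along n at the start); x: across its 34 to 37 mm width, the sides to pinch (along the row at the start); y: its length, -19 to 25 mm, the + end down the slope
- bin_red: clear bin of the red jam, fixed on the stand: inside 100 mm along the slope, 84 mm across, 34 mm deep along n, walls and floor 3 mm; about 25 mm free on either side of the tub's width. Origin on the table, axes as the stand's; the underside's middle is 195 mm above it. The opened lid leans over the bin, so reach in along the slant n, not straight down
- lid_red (a joint): angle of the flip lid with the red grip, rad: 0 shut (as at the start), grows as it swings up and back about its rear edge to its stop at 1.65, where it still leans 25 degrees forward of upright. Clear, 111 mm from hinge to front edge, 88 mm wide, 3 mm thick, 60 g; hinge friction (0.07 N m) holds it at whatever angle it is left
- grip_red (a point): centre of the red grip on that lid, moving with it: an upright disc, 26 mm diameter, 12 mm thick, on a short foot; its axis lies along the row: pinch the two flat faces. It can turn between the fingers as the lid swings. 94 mm from the hinge line towards the front edge, 23 mm off the hinge plane and 20 mm above the lid's outer face
- hinge_red (a point): point on the hinge line of that lid, at the middle of its width; the line runs along y of the stand
- jam_orange: tub of apricot jam, orange sides, orange dot on its pale foil top, 37 x 50 x 16 mm, about 22 g, alone in the bin of the lid with the orange grip, by its low front wall. Origin: underside. z: its upward axis (along n at the start); x: across its 34 to 37 mm width, the sides to pinch (along the row at the start); y: its length, -19 to 25 mm, the + end down the slope
- bin_orange: clear bin of the orange jam, fixed on the stand: inside 100 mm along the slope, 84 mm across, 34 mm deep along n, walls and floor 3 mm; about 25 mm free on either side of the tub's width. Origin on the table, axes as the stand's; the underside's middle is 195 mm above it. The opened lid leans over the bin, so reach in along the slant n, not straight down
- lid_orange (a joint): angle of the flip lid with the orange grip, rad: 0 shut (as at the start), grows as it swings up and back about its rear edge to its stop at 1.65, where it still leans 25 degrees forward of upright. Clear, 111 mm from hinge to front edge, 88 mm wide, 3 mm thick, 60 g; hinge friction (0.07 N m) holds it at whatever angle it is left
- grip_orange (a point): centre of the orange grip on that lid, moving with it: an upright disc, 26 mm diameter, 12 mm thick, on a short foot; its axis lies along the row: pinch the two flat faces. It can turn between the fingers as the lid swings. 94 mm from the hinge line towards the front edge, 23 mm off the hinge plane and 20 mm above the lid's outer face
- hinge_orange (a point): point on the hinge line of that lid, at the middle of its width; the line runs along y of the stand
- jam_purple: tub of blackcurrant jam, purple sides, purple dot on its pale foil top, 37 x 50 x 16 mm, about 22 g, alone in the bin of the lid with the purple grip, by its low front wall. Origin: underside. z: its upward axis (along n at the start); x: across its 34 to 37 mm width, the sides to pinch (along the row at the start); y: its length, -19 to 25 mm, the + end down the slope
- bin_purple: clear bin of the purple jam, fixed on the stand: inside 100 mm along the slope, 84 mm across, 34 mm deep along n, walls and floor 3 mm; about 25 mm free on either side of the tub's width. Origin on the table, axes as the stand's; the underside's middle is 195 mm above it. The opened lid leans over the bin, so reach in along the slant n, not straight down
- lid_purple (a joint): angle of the flip lid with the purple grip, rad: 0 shut (as at the start), grows as it swings up and back about its rear edge to its stop at 1.65, where it still leans 25 degrees forward of upright. Clear, 111 mm from hinge to front edge, 88 mm wide, 3 mm thick, 60 g; hinge friction (0.07 N m) holds it at whatever angle it is left
- grip_purple (a point): centre of the purple grip on that lid, moving with it: an upright disc, 26 mm diameter, 12 mm thick, on a short foot; its axis lies along the row: pinch the two flat faces. It can turn between the fingers as the lid swings. 94 mm from the hinge line towards the front edge, 23 mm off the hinge plane and 20 mm above the lid's outer face
- hinge_purple (a point): point on the hinge line of that lid, at the middle of its width; the line runs along y of the stand
- tray: black plastic breakfast tray, fixed, 175 mm (x) by 285 mm (y), floor 3 mm thick with a rim 13 mm high. Origin: middle of its underside, x and y along its sides, z up. Mug and teaspoon stand at its +y end and middle; the part from y = -0.135 to -0.01 is bare
- bun_warmer: steel bun warmer, a closed box 341 (x) x 344 (y) x 226 (z) mm, fixed, always in this place: an obstacle between and behind stand and tray. Origin: middle of its underside. Its front face is 134 mm in front of the origin (-x); a bar handle stands out to 170 mm, 154 to 166 mm high, from y = -86 to 84 mm
- white_mug: white mug, loose, 90 mm across, 96 mm high with a handle, standing on the tray. Origin: underside; z up
- tea_spoon: steel teaspoon, loose, 130 x 27 x 11 mm, lying on the tray. Origin: middle of its underside, x along it

How it is judged:
By the outcome, as a careful person would: the job done as asked, in the order asked, and still so for the second after the job is handed in, with the robot touching nothing.
It also fails if it takes over 72 s, if anything falls off the work surface, if the arm or the gripper's body presses on something with over 40 N, if the wrist force passes 120 N, or if a joint passes its speed limit or range.

## Working session

There is one attempt and no reset: what is moved stays moved. The work goes in short steps, Python scripts to look and compute and a tool call to move; the robot and the scene stay as the last step left them, time stands still between calls to the robot, and variables do not carry over. Pictures are saved under pics/ and viewed, and the job is handed in when it is done.

Besides the shell and the picture viewer there is one more tool, called by a JSON object that holds its "method" and its "body". play_rows: Moves the arm, as the interface text tells. Its arguments: {"type":"object","properties":{"series":{"type":"array","items":{"type":"array","items":{"type":"number"}}},"grip_force":{"type":"number"}},"required":["series"]}

```bash
ls; mkdir -p pics
python3 - <<'E'
from rig import robot, eyes, ticket
import cv2
o=robot.get_obs(); print(o)
for n in ["scene","top","wrist"]:
    p=eyes.camera_params(n); print(n,p)
    cv2.imwrite(f"pics/{n}0.png",eyes.camera(n)[:,:,::-1])
E
```

```text
pics
{'time': 0.0, 'q': array([-1.33347405e+00,  5.28489682e-01,  1.43390733e+00, -1.36212110e-05,
        1.18142161e+00, -1.78495263e-01]), 'joint_velocities': array([ 0.00153913,  0.00123215,  0.00034958, -0.00035628, -0.0004606 ,
        0.00078817]), 'joint_torque': array([ 2.09993250e-04, -4.40044534e+01, -1.76594424e+01,  6.32050401e-02,
        5.83366491e-02, -1.55919538e-04]), 'position': array([ 0.25232244, -0.57104708,  0.24655555]), 'tool_rot': array([-0.14598615,  0.69266476, -0.6910917 ,  0.14593096]), 'ft_force': array([ 0.92587633, -0.2379009 ,  0.13503192]), 'moment': array([ 0.00345358, -0.00643063,  0.02470401]), 'grip_width': 0.0870221901445135}
scene {'K': array([[366.64988331,   0.        , 252.78866923],
       [  0.        , 366.64988331, 188.11237562],
       [  0.        ,   0.        ,   1.        ]]), 'rvec': array([ 0.79818236, -2.64400494,  0.991938  ]), 'tvec': array([0.40300663, 0.42112247, 0.91384045])}
top {'K': array([[424.68859576,   0.        , 260.49998052],
       [  0.        , 424.68859576, 189.39141468],
       [  0.        ,   0.        ,   1.        ]]), 'rvec': array([ 1.99189261, -1.95058633,  0.4522554 ]), 'tvec': array([-0.15875774,  0.57179331,  1.45250712])}
wrist {'K': array([[341.61344521,   0.        , 258.74440596],
       [  0.        , 341.61344521, 189.54642847],
       [  0.        ,   0.        ,   1.        ]]), 'rvec': array([-2.43655938,  1.5886591 ,  0.21854299]), 'tvec': array([-0.62431705, -0.03118407,  0.39053794])}
```

View pics/scene0.png

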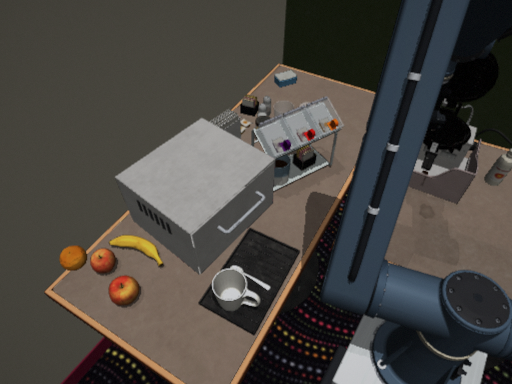

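View pics/top0.png

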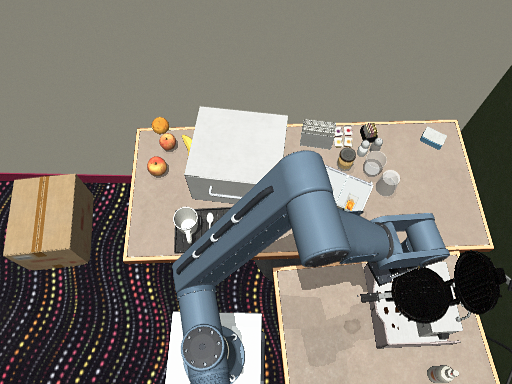

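View pics/wrist0.png

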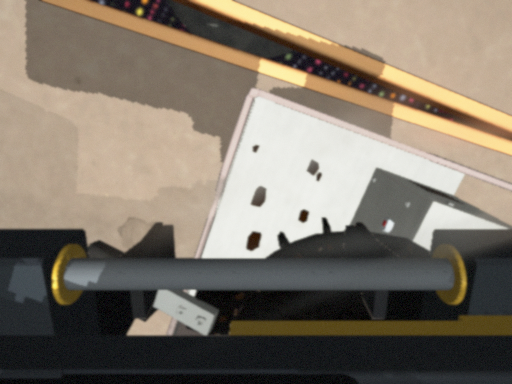

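Run:
```python
import cv2
a=cv2.imread("pics/scene0.png")
cv2.imwrite("pics/s0a.png",cv2.resize(a[80:200,235:365],None,fx=6,fy=5.0*1.0 if 0 else 6,interpolation=cv2.INTER_CUBIC)[:600,:780])
cv2.imwrite("pics/s0b.png",cv2.resize(a[220:340,190:310],None,fx=5,fy=5,interpolation=cv2.INTER_CUBIC))
```

```text
(no output)
```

View pics/s0a.png

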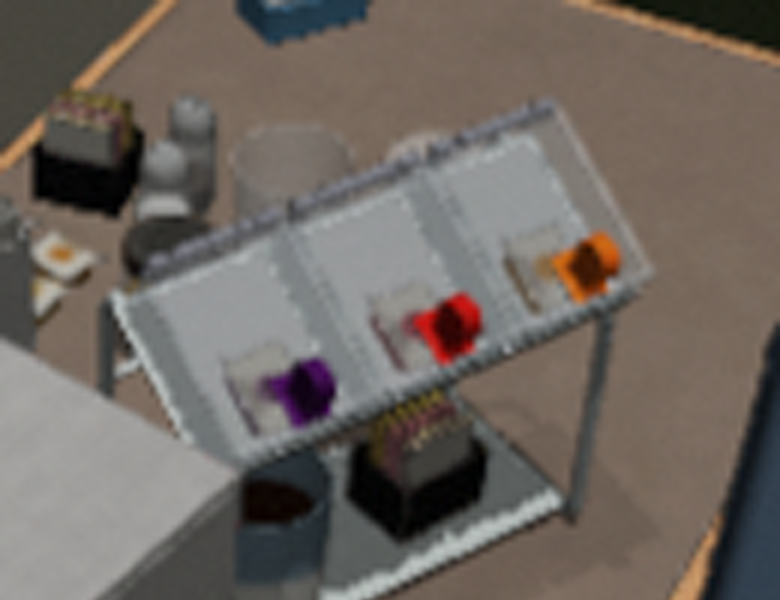

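View pics/s0b.png

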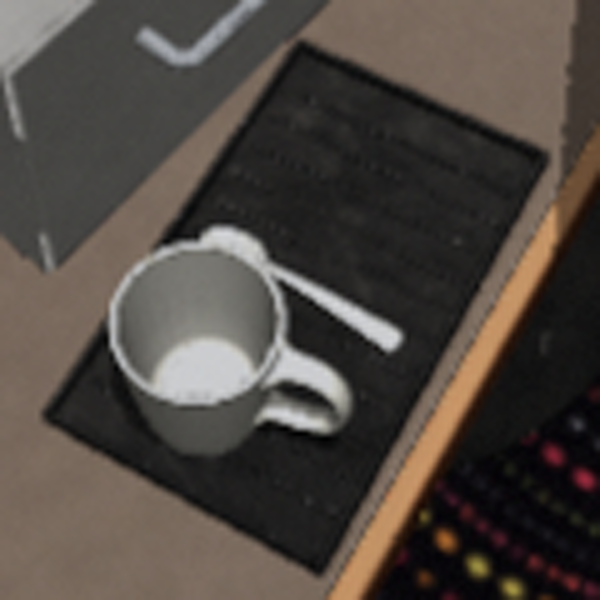

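```bash
cat > h.py <<'E'
import numpy as np, cv2
from scipy.optimize import least_squares
from scipy.spatial.transform import Rotation as R
from rig import robot, eyes, ticket
def P(n):
    p=eyes.camera_params(n); return p
def proj(p,X):
    return cv2.projectPoints(np.asarray(X,float).reshape(-1,1,3),p['rvec'],p['tvec'],p['K'],None)[0][:,0]
def campos(p):
    r=R.from_rotvec(p['rvec']); return -r.inv().apply(p['tvec'])
def ray(p,uv,z):
    r=R.from_rotvec(p['rvec']); d=r.inv().apply(np.linalg.inv(p['K'])@[uv[0],uv[1],1]); c=campos(p)
    return c+d*(z-c[2])/d[2]
u=np.array([.8660254,0,.5]); n=np.array([-.5,0,.8660254]); ey=np.array([0,1.,0])
def stand(th,X):  # th x,y,yaw
    return R.from_euler('z',th[2]).apply(X)+np.array([th[0],th[1],0])
B=np.array([0,0,.195])
def hinge(y): return B+.053*u+.037*n+y*ey
def grip(y,a=0):
    s,c=np.sin(a),np.cos(a)
    return hinge(y)+(-.094*c-.023*s*-1*-1)*u*1 + 0*u+ 0*n + (.023*c+.094*s)*n if 0 else hinge(y)+(-.094*c+.023*s)*u+(.094*s+.023*c)*n
E
python3 - <<'E'
from h import *
p=P("scene"); print("cam",campos(p), "top",campos(P("top")))
for c in [(250,228),(299.6,251),(254.4,335),(199,303)]: print(ray(p,c,.013))
for f in [(457,327),(317,392),(596,263)]:
    print(ray(p,(235+f[0]/6,80+f[1]/6),.21))
E
```

```text
cam [0.17488767 0.45872007 0.96636072] top [-0.11510658 -0.1536226   1.55726655]
[ 0.55455726 -0.08979775  0.013     ]
[ 0.3836078  -0.10257564  0.013     ]
[0.35967924 0.17947087 0.013     ]
[0.53200763 0.19142069 0.013     ]
[ 0.51496639 -0.3781354   0.21      ]
[ 0.5508079  -0.29409531  0.21      ]
[ 0.47704436 -0.46618048  0.21      ]
```

Run:
```python
from h import *
a=cv2.imread("pics/scene0.png")
cv2.imwrite("pics/s0c.png",cv2.resize(a[115:155,275:345],None,fx=11,fy=11,interpolation=cv2.INTER_NEAREST))
p=P("scene")
# fit w/ disc centres assumption
obs={.092:(317,392),0:(457,327),-.092:(596,263)}
for off in (.006,0,-.006):
    f=lambda t: np.concatenate([proj(p,stand(t,grip(y)+off*ey))[0]-[235+o[0]/6,80+o[1]/6] for y,o in obs.items()])
    s=least_squares(f,[.55,-.39,-.4]); print(off,s.x,s.fun.round(2))
t=s.x
c=[B+sx*.053*u+.037*n+y*ey for sx in(1,-1) for y in(-.138,.138)]
print(proj(p,stand(t,np.array(c))).round(1).tolist(), ((proj(p,stand(t,np.array(c)))-[235,80])*6).round().tolist())
```

```text
0.006 [ 0.56479633 -0.39249798 -0.40307698] [-0.28  0.16  0.4  -0.16 -0.12 -0.01]
0 [ 0.56714983 -0.38697882 -0.40307698] [-0.28  0.16  0.4  -0.16 -0.12 -0.01]
-0.006 [ 0.56950334 -0.38145967 -0.40307698] [-0.28  0.16  0.4  -0.16 -0.12 -0.01]
[[325.8, 98.0], [255.8, 127.8], [342.0, 125.6], [272.8, 158.2]] [[545.0, 108.0], [125.0, 287.0], [642.0, 274.0], [227.0, 469.0]]
```

View pics/s0c.png

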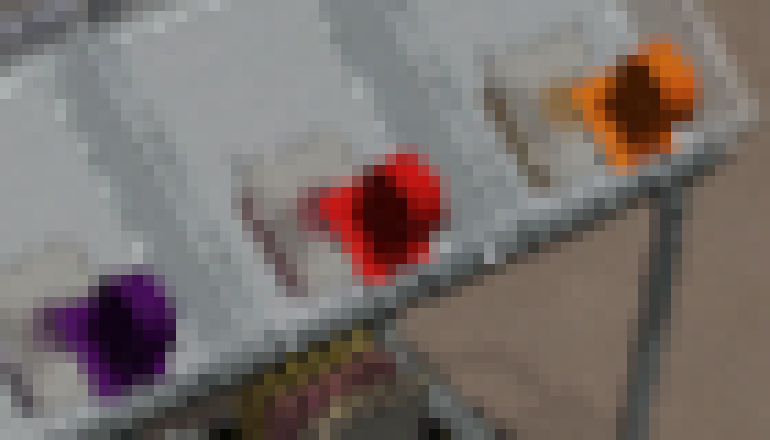

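```bash
cat >> h.py <<'E'
T0=np.array([.565,-.3925,-.403])
def Rt_stand(th,tilt=np.pi/6):
    # tool y = -n-ish, tool z along row
    return None
def toolR(yaw, tilt, flip=1):
    # y axis: pointing down, tilted forward (stand +x) by tilt; z along flip*row
    Y=np.array([np.sin(tilt),0,-np.cos(tilt)]); Z=flip*ey; X=np.cross(Y,Z)
    return R.from_euler('z',yaw)*R.from_matrix(np.c_[X,Y,Z])
def delta(pos,Rt,obs=None,cmd=None):
    """shift and turn (tool axes, in controller units) from current (or cmd=(pos,rot)) to target; shift expressed in CURRENT tool axes"""
    if cmd is None:
        o=obs or robot.get_obs(); p0=o['position']; R0=R.from_quat(o['tool_rot'])
    else: p0,R0=cmd
    d=R0.inv().apply(np.asarray(pos)-p0)/.1
    w=(R0.inv()*Rt).as_rotvec()/np.pi
    return d,w
E
python3 - <<'E'
from h import *
o=robot.get_obs(); Rt=R.from_quat(o['tool_rot']); print(Rt.as_matrix().round(3))
p=P("wrist"); Rc=R.from_rotvec(p['rvec']).inv()
print("cam in tool pos",Rt.inv().apply(campos(p)-o['position']).round(4)); print((Rt.inv()*Rc).as_matrix().round(3))
print(robot.nose_length)
t=P("scene")
for c in [(120,180),(205,122),(274,158),(190,228)]: print(ray(t,c,.226))
print(ray(t,(199,273),0))
for fl in (1,-1):
  r=toolR(T0[2],np.pi/6,fl); print(fl,(Rt.inv()*r).as_rotvec(degrees=True))
  print(stand(T0,grip(0)), stand(T0,grip(0)+.1*n))
E
```

```text
[[-0.915 -0.     0.404]
 [-0.404  0.002 -0.915]
 [-0.    -1.    -0.002]]
cam in tool pos [-0.0734 -0.1366  0.0006]
[[ 0.001  0.964  0.267]
 [ 0.    -0.267  0.964]
 [ 1.    -0.001 -0.001]]
0.025
[0.8558422  0.09719276 0.226     ]
[ 0.81830023 -0.22807479  0.226     ]
[ 0.54900613 -0.2091715   0.226     ]
[0.59234534 0.11401882 0.226     ]
[0.59475121 0.11678154 0.        ]
1 [  34.69445529 -129.37228497  -15.15721978]
[ 0.50474082 -0.36680946  0.22646152] [ 0.45874639 -0.34720048  0.31306406]
-1 [12.36909407 45.79140299 28.31251295]
[ 0.50474082 -0.36680946  0.22646152] [ 0.45874639 -0.34720048  0.31306406]
```

```bash
cat >> h.py <<'E'
def plan(pos,Rt,cmd=None,frac=.85):
    d,w=delta(pos,Rt,cmd=cmd)
    N1=int(np.ceil(np.linalg.norm(d)/(.417*frac))); N2=int(np.ceil(np.linalg.norm(w)/(.0397*frac)))
    print("shift",N1,(d/max(N1,1)).round(4).tolist(),"turn",N2,(w/max(N2,1)).round(4).tolist())
    # shift after turning
    R0=R.from_quat(robot.get_obs()['tool_rot']) if cmd is None else cmd[1]
    print("  shift in new axes total",Rt.inv().apply(R0.apply(d)).round(4).tolist())
E
python3 - <<'E'
from h import *
plan([.42,-.335,.40],toolR(T0[2],np.pi/6,1))
E
```

```text
shift 10 [-0.2488, -0.1529, -0.1486] turn 23 [0.0084, -0.0312, -0.0037]
  shift in new axes total [1.2992, -1.0188, 2.8303]
```

{"method": "play_rows", "body": {"series": [[1,0,-0.38,0,0,0,0],[1,0,-0.38,0,0,0,0],[1,0,-0.38,0,0,0,0],[1,0,-0.38,0,0,0,0],[1,-0.31,0,-0.186,0,0,0],[1,-0.31,0,-0.186,0,0,0],[1,-0.31,0,-0.186,0,0,0],[1,-0.31,0,-0.186,0,0,0],[1,-0.31,0,-0.186,0,0,0],[1,-0.31,0,-0.186,0,0,0],[1,-0.31,0,-0.186,0,0,0],[1,-0.31,0,-0.186,0,0,0]]}}

```text
time: 1.15
position: [0.4198, -0.3337, 0.3993]
tool_rot: [-0.146, 0.692, -0.692, 0.146]
ft_force: [1.0, -0.6, -0.9]
grip_width: 0.0868
```

{"method": "play_rows", "body": {"series": [[1,0,0,0,0.0084,-0.0312,-0.0037],[1,0,0,0,0.0084,-0.0312,-0.0037],[1,0,0,0,0.0084,-0.0312,-0.0037],[1,0,0,0,0.0084,-0.0312,-0.0037],[1,0,0,0,0.0084,-0.0312,-0.0037],[1,0,0,0,0.0084,-0.0312,-0.0037],[1,0,0,0,0.0084,-0.0312,-0.0037],[1,0,0,0,0.0084,-0.0312,-0.0037],[1,0,0,0,0.0084,-0.0312,-0.0037],[1,0,0,0,0.0084,-0.0312,-0.0037],[1,0,0,0,0.0084,-0.0312,-0.0037],[1,0,0,0,0.0084,-0.0312,-0.0037]]}}

```text
time: 2.15
position: [0.4191, -0.335, 0.3992]
tool_rot: [0.526, -0.372, 0.596, -0.479]
ft_force: [0.4, -0.3, 0.5]
grip_width: 0.0869
```

{"method": "play_rows", "body": {"series": [[1,0,0,0,0.0084,-0.0312,-0.0037],[1,0,0,0,0.0084,-0.0312,-0.0037],[1,0,0,0,0.0084,-0.0312,-0.0037],[1,0,0,0,0.0084,-0.0312,-0.0037],[1,0,0,0,0.0084,-0.0312,-0.0037],[1,0,0,0,0.0084,-0.0312,-0.0037],[1,0,0,0,0.0084,-0.0312,-0.0037],[1,0,0,0,0.0084,-0.0312,-0.0037],[1,0,0,0,0.0084,-0.0312,-0.0037],[1,0,0,0,0.0084,-0.0312,-0.0037],[1,0,0,0,0.0084,-0.0312,-0.0037],[1,0,0,0,0,0,0]]}}

```text
time: 3.15
position: [0.4185, -0.3356, 0.399]
tool_rot: [0.706, 0.042, 0.317, -0.631]
ft_force: [0.5, 0.5, -0.3]
grip_width: 0.0872
```

Run:
```python
from h import *
o=robot.get_obs(); print(o['time'],o['q'].round(3),o['position'].round(4),o['ft_force'].round(2))
plan(stand(T0,grip(0)+.12*n),toolR(T0[2],np.pi/6,1))
np.savez("w1.npz",**P("wrist"))
cv2.imwrite("pics/w1.png",eyes.camera("wrist")[:,:,::-1])
cv2.imwrite("pics/t1.png",eyes.camera("top")[:,:,::-1])
```

```text
3.15 [-1.048  0.073  1.782  0.395  0.891 -2.402] [ 0.4185 -0.3356  0.399 ] [ 0.47  0.52 -0.33]
shift 3 [-0.0239, 0.2504, 0.0178] turn 1 [0.001, -0.0005, 0.0008]
  shift in new axes total [-0.0697, 0.7516, 0.0511]
```

View pics/w1.png

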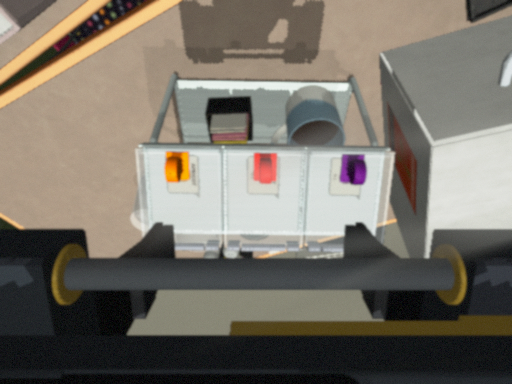

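View pics/t1.png

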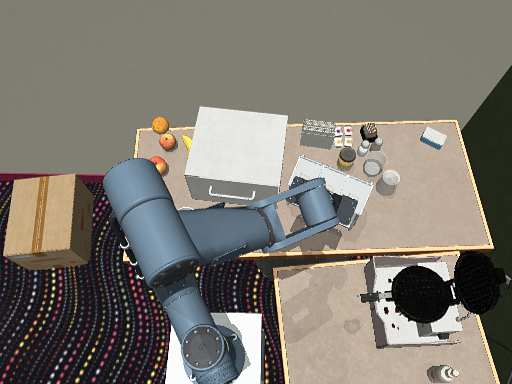

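Run:
```python
import cv2
a=cv2.imread("pics/w1.png")
cv2.imwrite("pics/w1a.png",cv2.resize(a[135:255,130:290],None,fx=5,fy=5,interpolation=cv2.INTER_CUBIC))
cv2.imwrite("pics/w1b.png",cv2.resize(a[135:255,240:400],None,fx=5,fy=5,interpolation=cv2.INTER_CUBIC))
```

```text
(no output)
```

View pics/w1a.png

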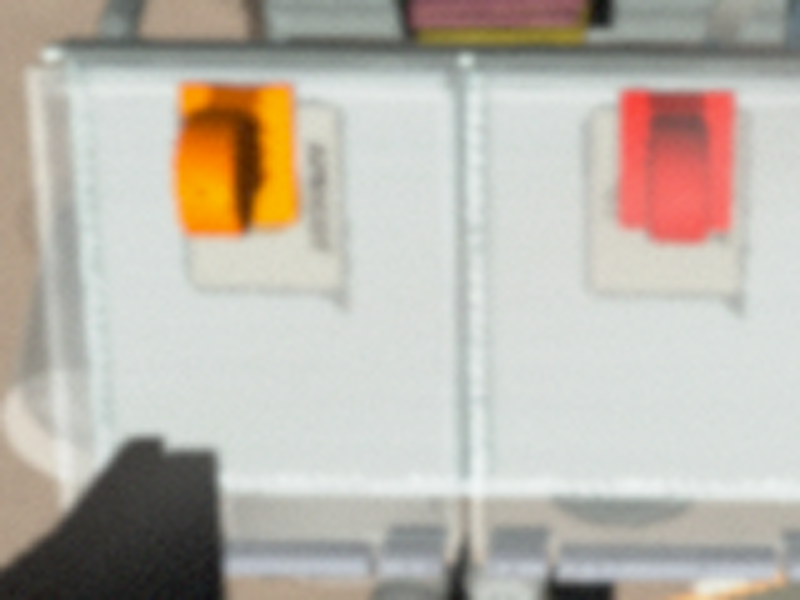

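View pics/w1b.png

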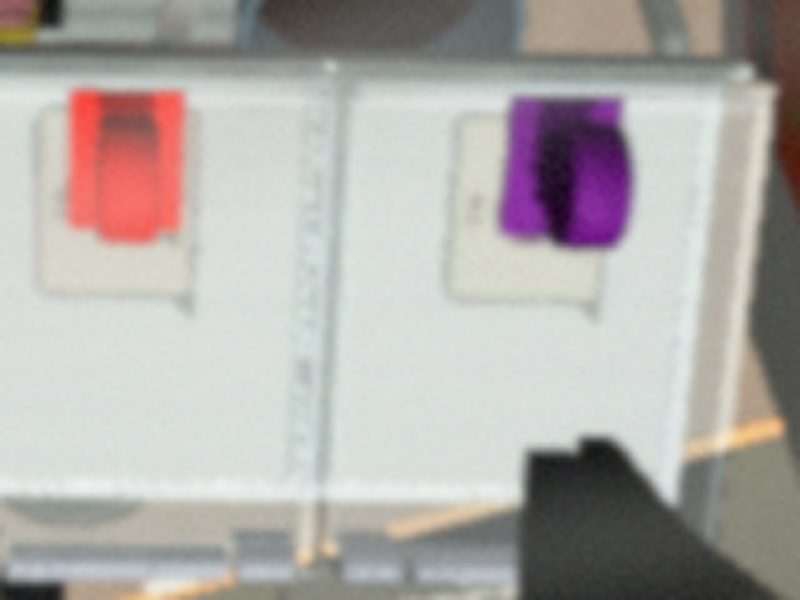

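Run:
```python
from h import *
pw=dict(np.load("w1.npz")); ps=P("scene")
th=np.linspace(0,2*np.pi,200)
circ=.013*(np.cos(th)[:,None]*u+np.sin(th)[:,None]*n)
wob={-.092:(171.8,182.2),0:(265.6,183.4),.092:(360,184.6)}
sob={.092:(317,392),0:(457,327),-.092:(596,263)}
def fw(t):
    r=[]
    for y,o in wob.items():
        q=proj(pw,stand(t,grip(y)+circ)); i=q[:,1].argmax(); r+= [q[i,0]-o[0], q[i,1]-o[1]]
    return np.array(r)
fs=lambda t: np.concatenate([proj(ps,stand(t,grip(y)+.006*ey))[0]-[235+o[0]/6,80+o[1]/6] for y,o in sob.items()])
a=least_squares(fw,T0,diff_step=1e-4); print(a.x,a.fun.round(2))
b=least_squares(lambda t:np.r_[fw(t),fs(t)],T0,diff_step=1e-4); print(b.x,b.fun.round(2))
t=a.x
for nm,X in [("hinge",hinge(0)),("tubC",B+.003*n+.016*n-.028*u),("dividers",B+.037*n-.053*u+.046*ey)]:
    q=proj(pw,stand(t,X))[0]; print(nm,q,(q-[130,135])*5)
```

```text
[ 0.57290856 -0.39563377 -0.42116903] [ 2.34 -0.3   0.34 -0.45 -2.69 -0.6 ]
[ 0.57183448 -0.39528592 -0.41596049] [ 1.83 -0.77 -0.04 -1.25 -2.76 -1.74 -2.33 -1.38 -1.44 -1.4  -1.73 -0.98]
hinge [264.00070187 246.22030121] [670.00350935 556.10150605]
tubC [264.9241395  173.50763462] [674.62069752 192.53817311]
dividers [309.11893229 154.79901124] [895.59466147  98.99505619]
```

Run:
```python
from h import *
pw=dict(np.load("w1.npz")); ps=P("scene")
th=np.linspace(0,2*np.pi,400)
circ=.013*(np.cos(th)[:,None]*u+np.sin(th)[:,None]*n)
wob={-.092:(171.8,182.2),0:(265.6,183.4),.092:(360,184.6)}
sob={.092:(317,392),0:(457,327),-.092:(596,263)}
def fw(t):
    r=[]
    for y,o in wob.items():
        q=proj(pw,stand(t,grip(y)+circ)+[0,0,t[3]]); i=q[:,1].argmax(); r+= [q[i,0]-o[0], q[i,1]-o[1]]
    return np.array(r)
fs=lambda t: np.concatenate([proj(ps,stand(t,grip(y)+.006*ey)+[0,0,t[3]])[0]-[235+o[0]/6,80+o[1]/6] for y,o in sob.items()])
T=np.r_[T0,0]
a=least_squares(fw,T,diff_step=1e-4,x_scale=[.1,.1,.1,.1]); print(a.x,a.fun.round(2))
b=least_squares(lambda t:np.r_[fw(t),fs(t)],T,diff_step=1e-4,x_scale=[.1]*4); print(b.x,b.fun.round(2))
for t in(a.x,b.x):
  print(stand(t,grip(0))+[0,0,t[3]],stand(t,hinge(0))+[0,0,t[3]])
  for s in (-.0,.04,.1): print("  pt on grip plane n off",s)
```

```text
[ 0.56718399 -0.39340309 -0.42223235  0.00688232] [-0.18  0.05  0.37  0.   -0.18 -0.05]
[ 0.56698488 -0.39308234 -0.4188146   0.00632523] [-0.06 -0.35  0.39 -0.63 -0.14 -0.91 -1.26 -1.98 -0.19 -2.01 -0.31 -1.6 ]
[ 0.50743002 -0.36655845  0.23334384] [ 0.59217703 -0.40463129  0.26042526]
  pt on grip plane n off -0.0
  pt on grip plane n off 0.04
  pt on grip plane n off 0.1
[ 0.50713951 -0.36644208  0.23278676] [ 0.59201615 -0.40422504  0.25986817]
  pt on grip plane n off -0.0
  pt on grip plane n off 0.04
  pt on grip plane n off 0.1
```

```bash
cat >> h.py <<'E'
T1=np.array([.567,-.393,-.42]); DZ=np.array([0,0,.0065])
def G(a=0,y=0,extra=(0,0,0)):  # world grip centre at angle a, extra=(u,y,n)
    e=extra; return stand(T1,grip(y,a)+e[0]*u+e[1]*ey+e[2]*n)+DZ
RT=toolR(T1[2],np.pi/6,1)
E
python3 - <<'E'
from h import *
plan(G(extra=(0,0,.065)),RT)
E
```

```text
shift 4 [-0.0067, 0.3141, 0.0184] turn 1 [-0.0014, 0.003, 0.0008]
  shift in new axes total [-0.0246, 1.2563, 0.079]
```

{"method": "play_rows", "body": {"series": [[1,-0.006,0.3,0.02,-0.0014,0.003,0.0008],[1,-0.006,0.3,0.02,0,0,0],[1,-0.006,0.3,0.02,0,0,0],[1,-0.006,0.25,0.015,0,0,0],[1,0,0.1,0,0,0,0],[1,0,0,0,0,0,0]]}}

```text
time: 3.75
position: [0.4779, -0.3521, 0.2876]
tool_rot: [0.706, 0.037, 0.319, -0.632]
ft_force: [0.0, -0.3, -0.3]
grip_width: 0.0868
```

Run:
```python
from h import *
o=robot.get_obs(); print(o['time'],o['q'].round(3),o['position'].round(4),o['ft_force'].round(2))
plan(G(extra=(0,0,.015)),RT)
np.savez("w2.npz",**P("wrist"))
a=eyes.camera("wrist")[:,:,::-1].copy(); cv2.imwrite("pics/w2.png",a)
p=dict(np.load("w2.npz"))
print(proj(p,[G(0,y) for y in(-.092,0,.092)]).round(1).tolist(), proj(p,stand(T1,hinge(0))+DZ))
cv2.imwrite("pics/w2a.png",cv2.resize(a[60:260,60:460],None,fx=2,fy=2,interpolation=cv2.INTER_CUBIC))
```

```text
3.75 [-0.946  0.3    1.831  0.462  0.603 -2.429] [ 0.4779 -0.3521  0.2876] [ 0.02 -0.31 -0.28]
shift 2 [0.0049, 0.243, -0.0058] turn 1 [-0.001, 0.0006, -0.0011]
  shift in new axes total [0.0082, 0.4861, -0.01]
[[108.7, 217.9], [257.0, 218.0], [404.9, 218.0]] [[257.06821759 324.41239108]]
```

View pics/w2a.png

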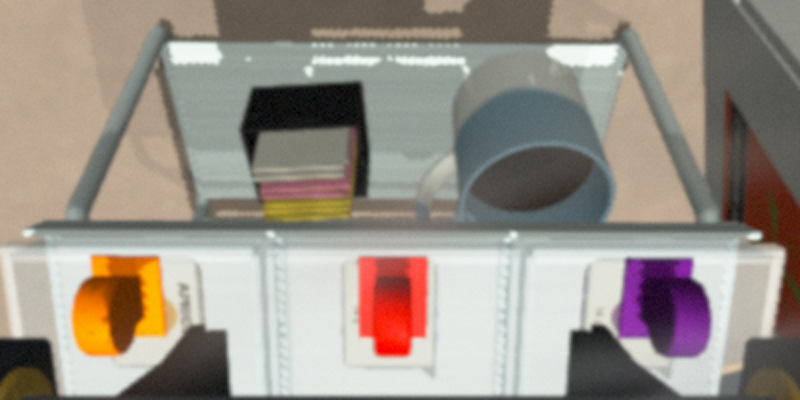

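{"method": "play_rows", "body": {"series": [[1,0.005,0.2,-0.005,0,0,0],[1,0.003,0.16,-0.005,0,0,0],[1,0,0.12,0,0,0,0],[1,0,0,0,0,0,0],[0.4,0,0,0,0,0,0],[0.1,0,0,0,0,0,0],[0,0,0,0,0,0,0],[0,0,0,0,0,0,0],[0,0,0,0,0,0,0],[0,0,0,0,0,0,0],[0,0,0,0,0,0,0]], "grip_force": 15}}

```text
time: 4.72
position: [0.4998, -0.364, 0.2493]
tool_rot: [0.707, 0.038, 0.321, -0.63]
ft_force: [-0.5, 1.2, 0.5]
grip_width: 0.0482
```

Run:
```python
from h import *
o=robot.get_obs(); print(o['time'],o['q'].round(3),o['position'].round(4),o['ft_force'].round(2),o['grip_width'])
a=eyes.camera("wrist")[:,:,::-1].copy(); 
cv2.imwrite("pics/w3.png",a)
# plan arc: cumulative tool shifts
prev=None
N=16
off=(0,0,.015)
R0=R.from_quat(o['tool_rot'])
pts=np.array([G(1.66*i/N,0,off) for i in range(N+1)])
print((R0.inv().apply(np.diff(pts,axis=0))/.1).round(3).tolist())
```

```text
4.7167 [-0.923  0.39   1.823  0.512  0.516 -2.474] [ 0.4998 -0.364   0.2493] [-0.49  1.25  0.54] 0.04824613456990621
[[0.029, -0.096, -0.0], [0.039, -0.093, -0.0], [0.048, -0.088, -0.0], [0.057, -0.083, -0.0], [0.065, -0.076, -0.0], [0.073, -0.069, -0.0], [0.08, -0.061, -0.0], [0.085, -0.053, -0.0], [0.09, -0.043, -0.0], [0.094, -0.034, -0.0], [0.097, -0.024, -0.0], [0.099, -0.014, -0.0], [0.1, -0.003, -0.0], [0.1, 0.007, -0.0], [0.099, 0.017, -0.0], [0.096, 0.028, -0.0]]
```

View pics/w3.png

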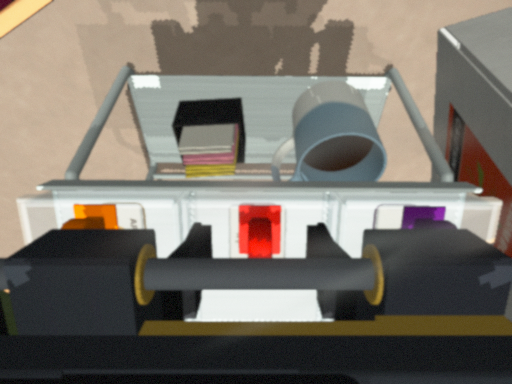

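{"method": "play_rows", "body": {"series": [[0,0,0,0,0,0,0],[0,0,0,0,0,0,0],[0,0,0,0,0,0,0],[0,0,0,0,0,0,0],[0,0,0,0,0,0,0],[0,0,0,0,0,0,0],[0,0,0,0,0,0,0],[0,0,0,0,0,0,0],[0,0,0,0,0,0,0]]}}

```text
time: 5.52
position: [0.4999, -0.3638, 0.249]
tool_rot: [0.706, 0.038, 0.32, -0.63]
ft_force: [1.4, 1.5, 0.2]
grip_width: 0.0115
```

Gripped (11.5 mm). Swing the first half of the arc.

{"method": "play_rows", "body": {"series": [[0,0.029,-0.096,0,0,0,0],[0,0.039,-0.093,0,0,0,0],[0,0.048,-0.088,0,0,0,0],[0,0.057,-0.083,0,0,0,0],[0,0.065,-0.076,0,0,0,0],[0,0.073,-0.069,0,0,0,0]]}}

```text
time: 6.02
position: [0.5015, -0.3645, 0.3091]
tool_rot: [0.706, 0.038, 0.32, -0.63]
ft_force: [6.4, -0.4, -5.3]
grip_width: 0.012
```

Run:
```python
from h import *
o=robot.get_obs(); print(o['time'],o['q'].round(3),o['position'].round(4),o['ft_force'].round(2),o['grip_width'])
c=G(0,0,(0,0,.015)); print(G(1.66*6/16,0,(0,0,.015)))
cv2.imwrite("pics/w4.png",eyes.camera("wrist")[:,:,::-1])
a=eyes.camera("scene")[:,:,::-1]; cv2.imwrite("pics/s4.png",cv2.resize(a[60:210,215:375],None,fx=4,fy=4))
```

```text
6.0167 [-0.921  0.305  1.749  0.405  0.659 -2.343] [ 0.5015 -0.3645  0.3091] [ 6.38 -0.39 -5.28] 0.011953671050640968
[ 0.50183259 -0.36389802  0.30520249]
```

View pics/w4.png

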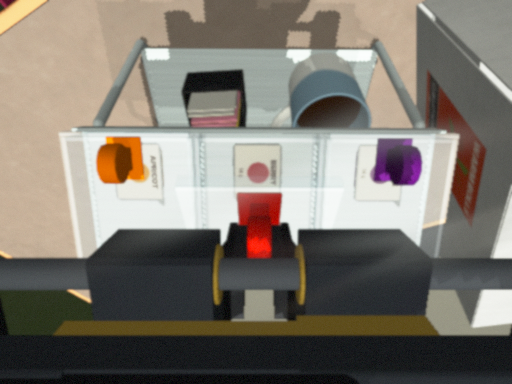

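View pics/s4.png

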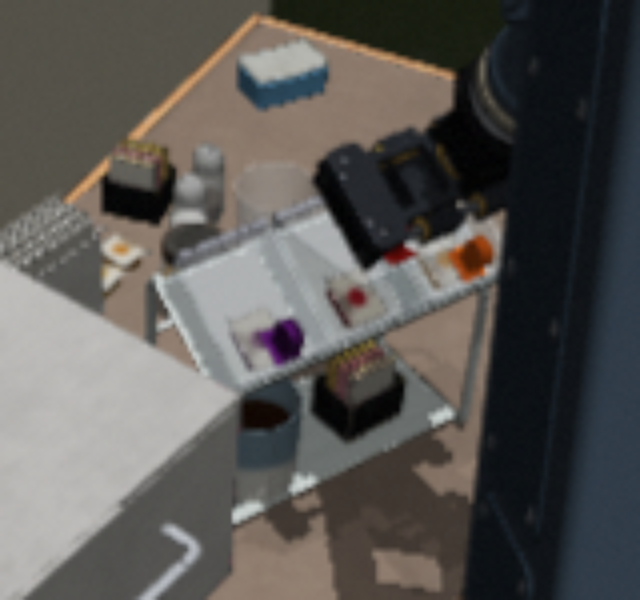

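{"method": "play_rows", "body": {"series": [[0,0.08,-0.06,0,0,0,0],[0,0.085,-0.053,0,0,0,0],[0,0.09,-0.043,0,0,0,0],[0,0.094,-0.034,0,0,0,0],[0,0.097,-0.024,0,0,0,0],[0,0.099,-0.014,0,0,0,0],[0,0.1,-0.003,0,0,0,0],[0,0.1,0.007,0,0,0,0],[0,0.09,0.017,0,0,0,0],[0,0.05,0.02,0,0,0,0],[0,0,0,0,0,0,0]]}}

```text
time: 7.03
position: [0.565, -0.3931, 0.372]
tool_rot: [0.707, 0.04, 0.322, -0.628]
ft_force: [-0.4, 1.0, 5.4]
grip_width: 0.012
```

Run:
```python
from h import *
o=robot.get_obs(); print(o['time'],o['q'].round(3),o['position'].round(4),o['ft_force'].round(2),o['grip_width'])
print(G(1.65,0,(0,0,.015)),RT.inv().apply(o['position']-G(1.65,0,(0,0,.015))))
for a in (1.5,1.55,1.6,1.65): print(a,np.linalg.norm(o['position']-G(a,0,(0,0,.015))))
```

```text
7.0333 [-0.859  0.333  1.513  0.295  0.83  -2.162] [ 0.565  -0.3931  0.372 ] [-0.41  0.96  5.38] 0.011987370114218068
[ 0.56723162 -0.39310343  0.36779116] [ 0.00033913 -0.00461564 -0.00087535]
1.5 0.014480441958449063
1.55 0.009916416227468947
1.6 0.005981966354779236
1.65 0.004710135585001563
```

{"method": "play_rows", "body": {"series": [[0.53,0,0,0,0,0,0],[0.53,0,0,0,0,0,0],[0.53,0,0,0,0,0,0],[0.53,0,0,0,0,0,0],[0.53,0,0,0,0,0,0],[0.53,0,-0.2,0,0,0,0],[0.53,0,-0.3,0,0,0,0],[0.53,-0.1,-0.1,0,0,0,0],[0.53,-0.35,0,0,0,0,0],[0.53,-0.35,0,0,0,0,0],[0.53,-0.15,0,0,0,0,0],[0.53,0,0,0,0,0,0]]}}

```text
time: 8.03
position: [0.4566, -0.3432, 0.3699]
tool_rot: [0.705, 0.035, 0.319, -0.632]
ft_force: [0.1, 0.2, -0.3]
grip_width: 0.046
```

Run:
```python
from h import *
o=robot.get_obs(); print(o['time'],o['q'].round(3),o['position'].round(4),o['ft_force'].round(2),o['grip_width'])
np.savez("w5.npz",**P("wrist"))
a=eyes.camera("wrist")[:,:,::-1].copy(); cv2.imwrite("pics/w5.png",a)
p=dict(np.load("w5.npz"))
for dz in (0,.0065):
  c=[B+.019*n+s*.0185*ey+v*u for v in(-.050,-.006) for s in (-1,1)]
  print(proj(p,stand(T1,np.array(c))+[0,0,dz]).round(1).tolist())
```

```text
8.0333 [-0.974  0.16   1.759  0.372  0.808 -2.328] [ 0.4566 -0.3432  0.3699] [ 0.13  0.2  -0.33] 0.04603753647267596
[[238.5, 139.5], [277.0, 139.5], [239.2, 183.9], [276.4, 183.9]]
[[238.2, 143.7], [277.2, 143.7], [238.9, 188.5], [276.6, 188.5]]
```

View pics/w5.png

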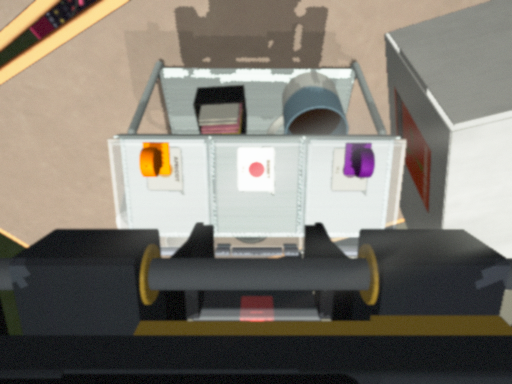

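Run:
```python
import cv2
a=cv2.imread("pics/w5.png")
cv2.imwrite("pics/w5a.png",cv2.resize(a[125:245,190:330],None,fx=5.5,fy=5,interpolation=cv2.INTER_CUBIC) if 0 else cv2.resize(a[125:225,190:330],None,fx=5,fy=5,interpolation=cv2.INTER_CUBIC))
```

View pics/w5a.png

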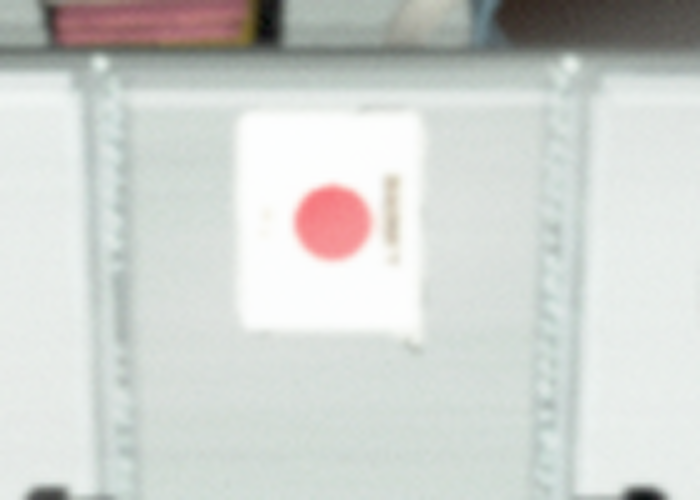

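Run:
```python
from h import *
p=dict(np.load("w5.npz"))
obs=np.array([[210,137.6],[303.8,137.8]])
for dz in (0,.0065):
  for v in (-.05,-.053): print(dz,v,proj(p,stand(T1,np.array([B+.037*n+v*u+s*.046*ey for s in(-1,1)]))+[0,0,dz]).round(1).tolist())
# tub centre: for n-height h, solve u,y of foil centre
from scipy.optimize import least_squares
for h in (.019,.022,.025):
  f=lambda t: proj(p,stand(T1,B+h*n+t[0]*u+t[1]*ey))[0]-[256,169]
  s=least_squares(f,[-.028,0]); 
  q=proj(p,stand(T1,np.array([B+h*n+(s.x[0]+e*.022)*u+s.x[1]*ey for e in(-1,1)])))
  print(h,s.x,q.round(1).tolist())
```

```text
0 -0.05 [[207.2, 141.9], [308.2, 141.9]]
0 -0.053 [[207.1, 138.6], [308.3, 138.5]]
0.0065 -0.05 [[206.5, 146.3], [309.0, 146.3]]
0.0065 -0.053 [[206.3, 143.0], [309.1, 142.9]]
0.019 [-0.02111233 -0.00172916] [[256.0, 146.7], [256.0, 190.6]]
0.022 [-0.02173071 -0.00171318] [[256.0, 146.5], [256.0, 190.8]]
0.025 [-0.0223491 -0.0016972] [[256.0, 146.3], [256.0, 191.0]]
```

```bash
cat >> h.py <<'E'
def TUB(h): return stand(T1,B+h*n-.0215*u-.0015*ey)
E
python3 - <<'E'
from h import *
plan(TUB(.075),RT)
plan(TUB(.035),RT)
E
```

```text
shift 4 [-0.0181, 0.3436, -0.0025] turn 1 [-0.0003, 0.0004, -0.0005]
  shift in new axes total [-0.0742, 1.3744, -0.0085]
shift 6 [-0.0119, 0.2957, -0.0017] turn 1 [-0.0003, 0.0004, -0.0005]
  shift in new axes total [-0.0742, 1.7744, -0.0085]
```

{"method": "play_rows", "body": {"series": [[0.53,-0.036,0.3,-0.004,0,0,0],[0.53,-0.036,0.3,-0.004,0,0,0],[0.53,0,0.3,0,0,0,0],[0.53,0,0.25,0,0,0,0],[0.53,0,0.15,0,0,0,0],[0.53,0,0.07,0,0,0,0],[0.53,0,0,0,0,0,0]]}}

```text
time: 8.67
position: [0.5179, -0.373, 0.2497]
tool_rot: [0.706, 0.038, 0.32, -0.63]
ft_force: [0.4, -0.4, 0.2]
grip_width: 0.0459
```

Run:
```python
from h import *
o=robot.get_obs(); print(o['time'],o['q'].round(3),o['position'].round(4),o['ft_force'].round(2),o['grip_width'])
plan(TUB(.035),RT)
cv2.imwrite("pics/w6.png",eyes.camera("wrist")[:,:,::-1])
a=eyes.camera("scene")[:,:,::-1]; cv2.imwrite("pics/s6.png",cv2.resize(a[60:210,215:375],None,fx=4,fy=4))
```

```text
8.6667 [-0.905  0.414  1.775  0.48   0.532 -2.424] [ 0.5179 -0.373   0.2497] [ 0.4  -0.39  0.25] 0.04589417700883123
shift 2 [-0.015, 0.1942, 0.0012] turn 1 [-0.0004, 0.0011, -0.0]
  shift in new axes total [-0.0301, 0.3883, 0.0029]
```

View pics/w6.png

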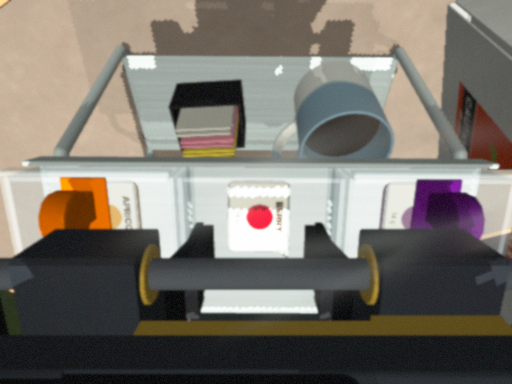

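View pics/s6.png

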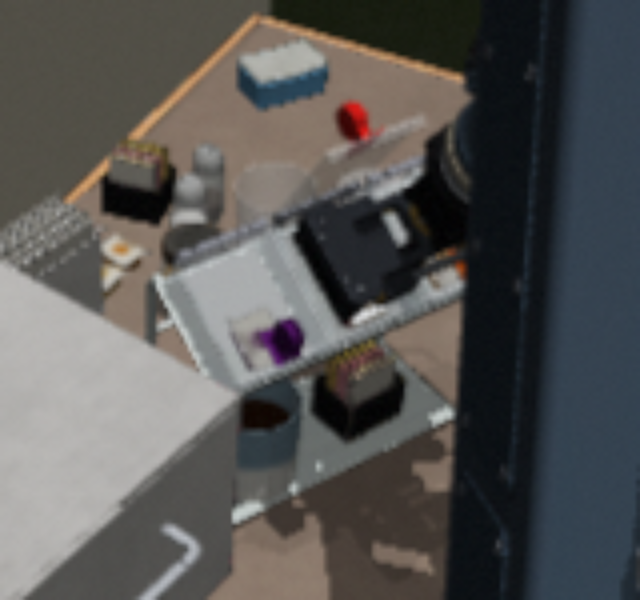

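Run:
```python
from h import *
p=P("wrist")
for h in (.016,.019,.022,.025):
  c=np.array([B+h*n+s*.0185*ey-.0015*ey+v*u for v in(-.0435,.0005) for s in (-1,1)])
  print(h,proj(p,stand(T1,c)).round(1).tolist())
a=cv2.imread("pics/w6.png"); cv2.imwrite("pics/w6a.png",cv2.resize(a[150:270,190:330],None,fx=5,fy=5,interpolation=cv2.INTER_CUBIC))
```

```text
0.016 [[228.5, 177.2], [291.3, 177.4], [230.0, 245.8], [289.3, 246.0]]
0.019 [[228.1, 178.4], [291.7, 178.6], [229.6, 247.9], [289.7, 248.1]]
0.022 [[227.6, 179.6], [292.2, 179.9], [229.2, 250.0], [290.1, 250.2]]
0.025 [[227.1, 180.9], [292.7, 181.1], [228.7, 252.2], [290.5, 252.4]]
```

View pics/w6a.png

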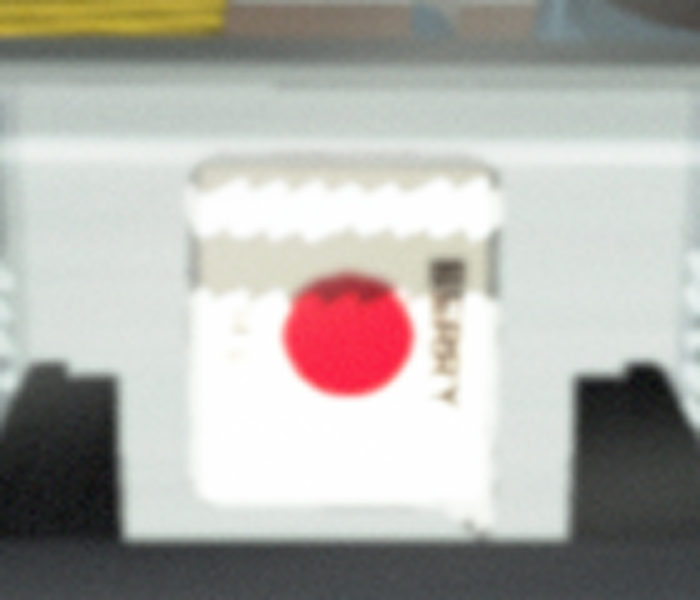

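{"method": "play_rows", "body": {"series": [[0.53,-0.01,0.12,0,0,0,0],[0.53,-0.01,0.1,0,0,0,0],[0.53,0,0.08,0,0,0,0],[0.53,0,0.06,0,0,0,0],[0.53,0,0.03,0,0,0,0],[0.53,0,0,0,0,0,0]]}}

```text
time: 9.27
position: [0.5332, -0.3796, 0.2152]
tool_rot: [0.706, 0.038, 0.32, -0.63]
ft_force: [-0.5, -0.3, 0.2]
grip_width: 0.0463
```

Run:
```python
from h import *
o=robot.get_obs(); print(o['time'],o['q'].round(3),o['position'].round(4),o['ft_force'].round(2),o['grip_width'])
plan(TUB(.033),RT)
cv2.imwrite("pics/w7.png",eyes.camera("wrist")[:,:,::-1])
```

```text
9.2667 [-0.889  0.486  1.769  0.527  0.468 -2.467] [ 0.5332 -0.3796  0.2152] [-0.51 -0.32  0.18] 0.046268444068192985
shift 1 [-0.0013, 0.0269, 0.0002] turn 1 [-0.0004, 0.001, -0.0001]
  shift in new axes total [-0.0013, 0.0269, 0.0002]
```

View pics/w7.png

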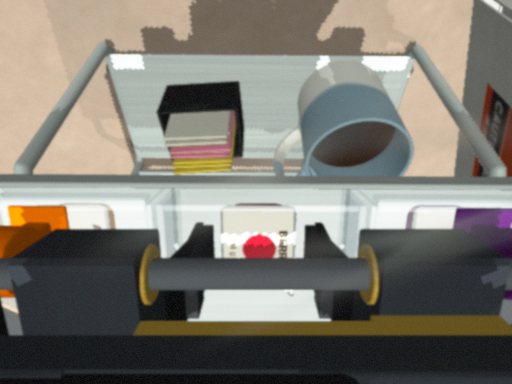

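{"method": "play_rows", "body": {"series": [[0.53,0,0.02,0,0,0,0],[0.53,0,0,0,0,0,0],[0.3,0,0,0,0,0,0],[0.2,0,0,0,0,0,0],[0.2,0,0,0,0,0,0],[0.2,0,0,0,0,0,0],[0.2,0,0,0,0,0,0],[0.2,0,0,0,0,0,0]], "grip_force": 10}}

```text
time: 9.98
position: [0.534, -0.3801, 0.2148]
tool_rot: [0.707, 0.038, 0.32, -0.63]
ft_force: [0.0, 0.3, 2.0]
grip_width: 0.033
```

Run:
```python
from h import *
o=robot.get_obs(); print(o['time'],o['q'].round(3),o['position'].round(4),o['ft_force'].round(2),o['grip_width'])
cv2.imwrite("pics/w8.png",eyes.camera("wrist")[:,:,::-1])
```

```text
9.9833 [-0.888  0.487  1.769  0.529  0.465 -2.468] [ 0.534  -0.3801  0.2148] [0.02 0.26 2.05] 0.03296264760025181
```

View pics/w8.png

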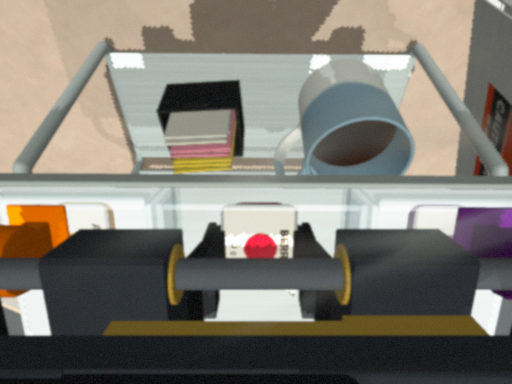

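{"method": "play_rows", "body": {"series": [[0.2,0,0,0,0,0,0],[0.2,0,-0.05,0,0,0,0],[0.2,0,-0.1,0,0,0,0],[0.2,0,-0.15,0,0,0,0],[0.2,0,-0.2,0,0,0,0],[0.2,0,-0.2,0,0,0,0],[0.2,0,-0.2,0,0,0,0],[0.2,0,-0.2,0,0,0,0],[0.2,0,-0.2,0,0,0,0],[0.2,0,-0.1,0,0,0,0],[0.2,0,0,0,0,0,0]]}}

```text
time: 10.95
position: [0.4697, -0.3519, 0.3386]
tool_rot: [0.707, 0.039, 0.321, -0.628]
ft_force: [-0.4, -0.5, 0.0]
grip_width: 0.0332
```

Run:
```python
from h import *
o=robot.get_obs(); print(o['time'],o['q'].round(3),o['position'].round(4),o['ft_force'].round(2),o['grip_width'])
cv2.imwrite("pics/w9.png",eyes.camera("wrist")[:,:,::-1])
cv2.imwrite("pics/s9.png",eyes.camera("scene")[:,:,::-1])
```

```text
10.95 [-0.961  0.219  1.783  0.404  0.716 -2.365] [ 0.4697 -0.3519  0.3386] [-0.4  -0.51  0.03] 0.03321411334815113
```

View pics/w9.png

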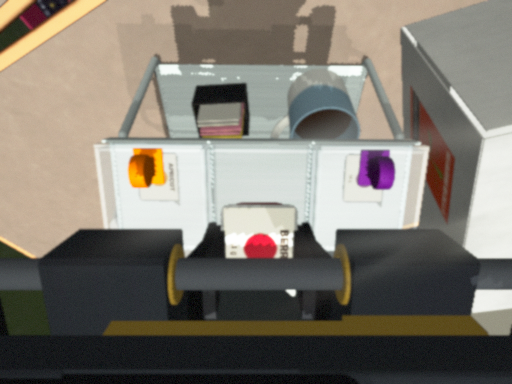

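View pics/s9.png

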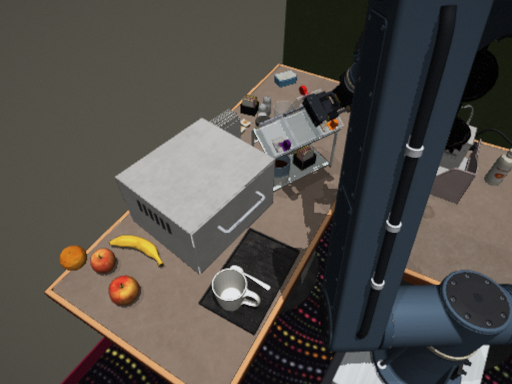

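Run:
```python
from h import *
p=P("scene")
def tr(X): return R.from_euler('z',-.085).apply(np.asarray(X)-[.4575,.0446,0])
q=lambda a,b:(190+a/5,220+b/5)
print("mug top rim pts z=.099")
for c in [(112,325),(285,335),(200,243),(200,403)]: X=ray(p,q(*c),.099); print(X.round(3),tr(X).round(3))
print("mug handle outer z~.05", tr(ray(p,q(350,400),.05)))
print("spoon")
for c in [(215,232),(390,345),(265,262),(400,335)]: X=ray(p,q(*c),.008); print(X.round(3),tr(X).round(3))
print("handle",[ray(p,c,.16).round(3) for c in [(219,228),(226,233),(265,195)]])
o=robot.get_obs()
tgt=np.array([.4575,.0446,0])+R.from_euler('z',.085).apply([-.005,-.085,0]); print(tgt)
plan([tgt[0],tgt[1],.34],toolR(.085,0,1))
```

```text
mug top rim pts z=.099
[0.502 0.159 0.099] [0.054 0.11  0.099]
[0.425 0.115 0.099] [-0.026  0.073  0.099]
[0.492 0.097 0.099] [0.039 0.049 0.099]
[0.44  0.168 0.099] [-0.007  0.125  0.099]
mug handle outer z~.05 [-0.06186739  0.06782387  0.05      ]
spoon
[0.522 0.048 0.008] [ 0.064 -0.002  0.008]
[0.399 0.051 0.008] [-0.058  0.012  0.008]
[0.486 0.048 0.008] [0.029 0.001 0.008]
[0.397 0.043 0.008] [-0.06   0.004  0.008]
handle [array([0.565, 0.04 , 0.16 ]), array([0.54 , 0.043, 0.16 ]), array([ 0.524, -0.125,  0.16 ])]
[ 0.45973435 -0.04051761  0.        ]
shift 9 [-0.1275, -0.0796, 0.3114] turn 7 [0.0061, -0.0223, 0.0233]
  shift in new axes total [0.1637, -0.0411, 3.1076]
```

```bash
cat >> h.py <<'E'
TG=np.array([.4575,.0446,0])+R.from_euler('z',.085).apply([-.02,-.085,0])
RD=toolR(.085,0,1)
E
python3 - <<'E'
from h import *
o=robot.get_obs()
print(TG, RT.inv().apply(o['position']-stand(T1,B))) 
d,w=delta([TG[0],TG[1],.32],RD); print((d/10).round(3),(w/9).round(4))
E
```

```text
[ 0.44478851 -0.04179108  0.        ] [-0.02105126 -0.1748353  -0.00177613]
[-0.136 -0.061  0.273] [ 0.0047 -0.0173  0.0182]
```

{"method": "play_rows", "body": {"series": [[0.2,-0.1,-0.045,0.2,0,0,0],[0.2,-0.136,-0.061,0.273,0,0,0],[0.2,-0.136,-0.061,0.273,0,0,0],[0.2,-0.136,-0.061,0.273,0,0,0],[0.2,-0.136,-0.061,0.273,0,0,0],[0.2,-0.136,-0.061,0.273,0,0,0],[0.2,-0.136,-0.061,0.273,0,0,0],[0.2,-0.136,-0.061,0.273,0,0,0],[0.2,-0.136,-0.061,0.273,0,0,0],[0.2,-0.136,-0.061,0.273,0,0,0],[0.2,-0.036,-0.016,0.073,0,0,0],[0.2,0,0,0,0,0,0]]}}

```text
time: 12.05
position: [0.4439, -0.0392, 0.3184]
tool_rot: [0.707, 0.038, 0.318, -0.631]
ft_force: [0.8, -1.0, 0.9]
grip_width: 0.033
```

{"method": "play_rows", "body": {"series": [[0.2,0,0,0,0.0047,-0.0173,0.0182],[0.2,0,0,0,0.0047,-0.0173,0.0182],[0.2,0,0,0,0.0047,-0.0173,0.0182],[0.2,0,0,0,0.0047,-0.0173,0.0182],[0.2,0,0,0,0.0047,-0.0173,0.0182],[0.2,0,0,0,0.0047,-0.0173,0.0182],[0.2,0,0,0,0.0047,-0.0173,0.0182],[0.2,0,0,0,0.0047,-0.0173,0.0182],[0.2,0,0,0,0.0047,-0.0173,0.0182],[0.2,0,0,0,0,0,0]]}}

```text
time: 12.88
position: [0.4475, -0.0437, 0.3193]
tool_rot: [-0.706, -0.029, 0.03, 0.707]
ft_force: [0.3, 0.3, -0.5]
grip_width: 0.0329
```

Run:
```python
from h import *
o=robot.get_obs(); print(o['time'],o['q'].round(3),o['position'].round(4),o['ft_force'].round(2),o['grip_width'])
print(R.from_quat(o['tool_rot']).as_matrix().round(3))
d,w=delta([TG[0],TG[1],.06],RD); print(d.round(3),w.round(4))
np.savez("w10.npz",**P("wrist"))
cv2.imwrite("pics/w10.png",eyes.camera("wrist")[:,:,::-1])
cv2.imwrite("pics/s10.png",eyes.camera("scene")[:,:,::-1])
cv2.imwrite("pics/t10.png",eyes.camera("top")[:,:,::-1])
```

```text
12.8833 [-3.470e-01  1.960e-01  1.754e+00  1.000e-03  1.193e+00 -2.003e+00] [ 0.4475 -0.0437  0.3193] [ 0.25  0.31 -0.46] 0.03290036570784467
[[ 0.996 -0.002 -0.084]
 [ 0.084  0.001  0.996]
 [-0.001 -1.     0.001]]
[-0.021  2.593  0.018] [-0.0004 -0.0002 -0.0005]
```

View pics/w10.png

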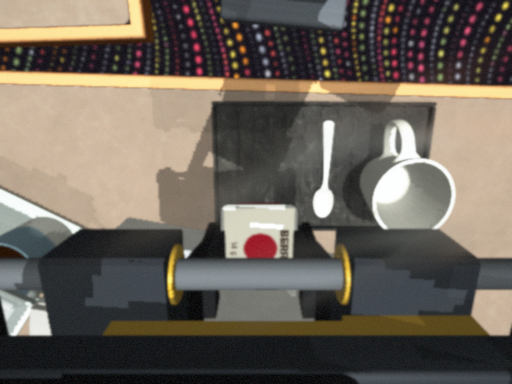

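View pics/s10.png

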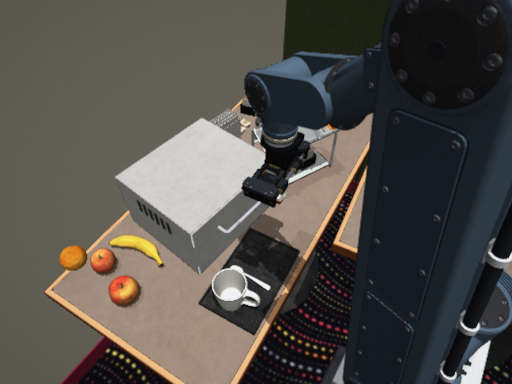

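View pics/t10.png

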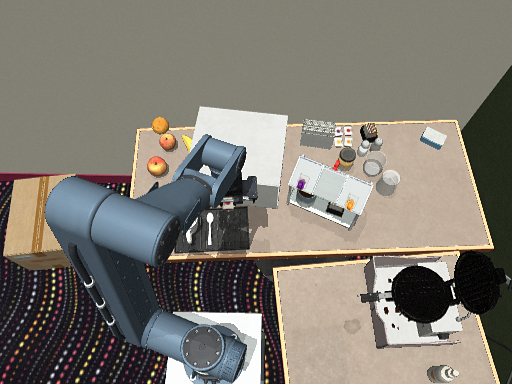

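Run:
```python
from h import *
p=dict(np.load("w10.npz"))
for c in [(214,101),(436,102),(217,225)]: X=ray(p,c,.013); print(X.round(3),R.from_euler('z',-.085).apply(X-[.4575,.0446,0]).round(3))
for c in [(330,122),(323,216)]: X=ray(p,c,.008); print(X.round(3),R.from_euler('z',-.085).apply(X-[.4575,.0446,0]).round(3))
# line handle
```

```text
[ 0.387 -0.105  0.013] [-0.083 -0.143  0.013]
[0.365 0.173 0.013] [-0.082  0.136  0.013]
[ 0.552 -0.093  0.013] [ 0.083 -0.145  0.013]
[0.401 0.045 0.008] [-0.057  0.005  0.008]
[0.529 0.053 0.008] [0.072 0.002 0.008]
```

{"method": "play_rows", "body": {"series": [[0.2,-0.02,0.2,0.018,0,0,0],[0.2,0,0.35,0,0,0,0],[0.2,0,0.35,0,0,0,0],[0.2,0,0.35,0,0,0,0],[0.2,0,0.35,0,0,0,0],[0.2,0,0.35,0,0,0,0],[0.2,0,0.3,0,0,0,0],[0.2,0,0.2,0,0,0,0],[0.2,0,0.15,0,0,0,0],[0.2,0,0,0,0,0,0],[0.2,0,0,0,0,0,0]]}}

```text
time: 13.95
position: [0.4417, -0.0401, 0.0599]
tool_rot: [-0.706, -0.029, 0.031, 0.707]
ft_force: [0.2, 0.1, 0.1]
grip_width: 0.0331
```

Run:
```python
from h import *
o=robot.get_obs(); print(o['time'],o['q'].round(3),o['position'].round(4),o['ft_force'].round(2),o['grip_width'])
cv2.imwrite("pics/w11.png",eyes.camera("wrist")[:,:,::-1])
a=eyes.camera("scene")[:,:,::-1]; cv2.imwrite("pics/s11.png",cv2.resize(a[160:340,180:330],None,fx=3.3,fy=3.3))
```

```text
13.95 [-3.440e-01  6.520e-01  2.025e+00  1.000e-03  4.680e-01 -1.999e+00] [ 0.4417 -0.0401  0.0599] [0.23 0.09 0.07] 0.033145672612181966
```

View pics/w11.png

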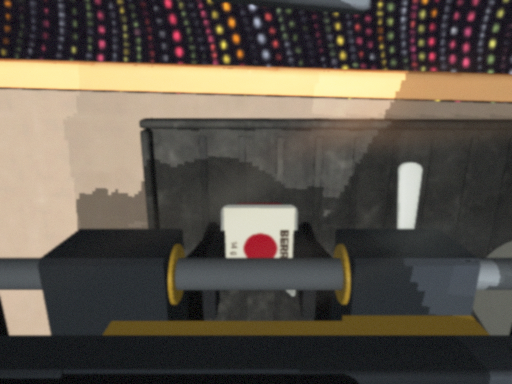

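View pics/s11.png

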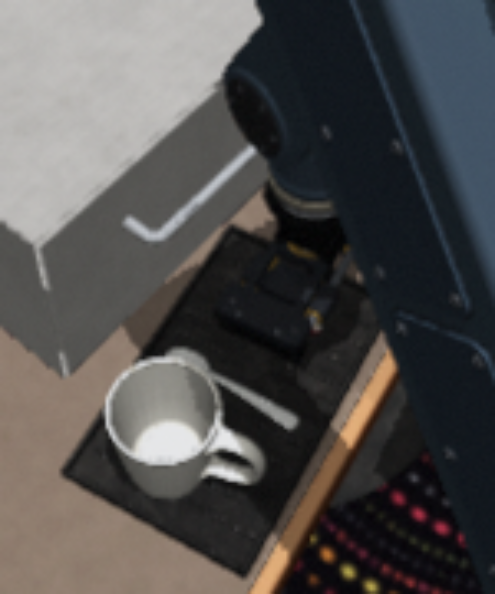

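{"method": "play_rows", "body": {"series": [[0.2,0,0.1,0,0,0,0],[0.2,0,0.07,0,0,0,0],[0.2,0,0.03,0,0,0,0],[0.2,0,0.015,0,0,0,0],[0.2,0,0,0,0,0,0]]}}

```text
time: 14.47
position: [0.4424, -0.0402, 0.0388]
tool_rot: [-0.706, -0.029, 0.03, 0.707]
ft_force: [-0.2, -0.2, 0.7]
grip_width: 0.0328
```

{"method": "play_rows", "body": {"series": [[0.2,0,0.015,0,0,0,0],[0.2,0,0,0,0,0,0]]}}

```text
time: 14.63
position: [0.4424, -0.0402, 0.0372]
tool_rot: [-0.706, -0.029, 0.03, 0.707]
ft_force: [-0.2, -0.1, -0.4]
grip_width: 0.0328
```

{"method": "play_rows", "body": {"series": [[0.2,0,0.015,0,0,0,0],[0.2,0,0,0,0,0,0]]}}

```text
time: 14.8
position: [0.4425, -0.0402, 0.0362]
tool_rot: [-0.706, -0.03, 0.03, 0.707]
ft_force: [-0.1, -0.1, 4.9]
grip_width: 0.033
```

{"method": "play_rows", "body": {"series": [[0.2,0,0.005,0,0,0,0],[0.2,0,0,0,0,0,0]]}}

```text
time: 14.97
position: [0.4425, -0.0402, 0.036]
tool_rot: [-0.706, -0.03, 0.03, 0.707]
ft_force: [-0.7, -0.5, 9.5]
grip_width: 0.0327
```

{"method": "play_rows", "body": {"series": [[0.2,0,-0.006,0,0,0,0],[0.42,0,0,0,0,0,0],[0.45,0,0,0,0,0,0],[0.5,0,0,0,0,0,0],[0.53,0,0,0,0,0,0],[0.53,0,0,0,0,0,0],[0.53,0,0,0,0,0,0]]}}

```text
time: 15.55
position: [0.4423, -0.0401, 0.0356]
tool_rot: [-0.706, -0.029, 0.03, 0.707]
ft_force: [0.6, -0.7, -0.1]
grip_width: 0.0452
```

{"method": "play_rows", "body": {"series": [[0.53,0,-0.05,0,0,0,0],[0.53,0,-0.1,0,0,0,0],[0.53,0,-0.2,0,0,0,0],[0.53,0,-0.3,0,0,0,0],[0.53,0,-0.35,0,0,0,0],[0.53,0,-0.35,0,0,0,0],[0.53,0,-0.35,0,0,0,0],[0.53,0,-0.35,0,0,0,0],[0.53,0,-0.35,0,0,0,0],[0.53,0,-0.35,0,0,0,0],[0.53,0,0,0,0,0,0]]}}

```text
time: 16.47
position: [0.446, -0.0413, 0.3175]
tool_rot: [0.708, 0.034, -0.026, -0.705]
ft_force: [0.7, -0.6, -0.1]
grip_width: 0.0458
```

Run:
```python
from h import *
o=robot.get_obs(); print(o['time'],o['q'].round(3),o['position'].round(4),o['ft_force'].round(2),o['grip_width'])
cv2.imwrite("pics/w12.png",eyes.camera("wrist")[:,:,::-1])
a=eyes.camera("scene")[:,:,::-1]; cv2.imwrite("pics/s12.png",cv2.resize(a[200:350,180:330],None,fx=4,fy=4,interpolation=cv2.INTER_CUBIC))
```

```text
16.4667 [-0.343  0.19   1.769  0.     1.17  -1.999] [ 0.446  -0.0413  0.3175] [ 0.68 -0.56 -0.05] 0.045751126271972545
```

View pics/w12.png

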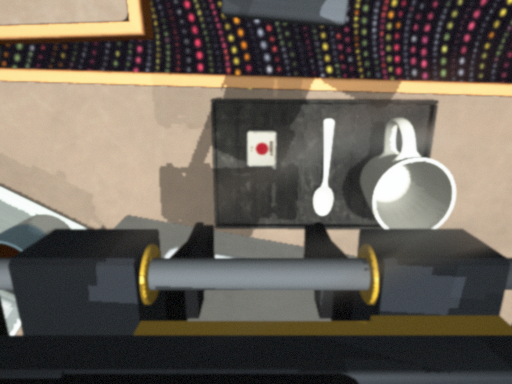

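View pics/s12.png

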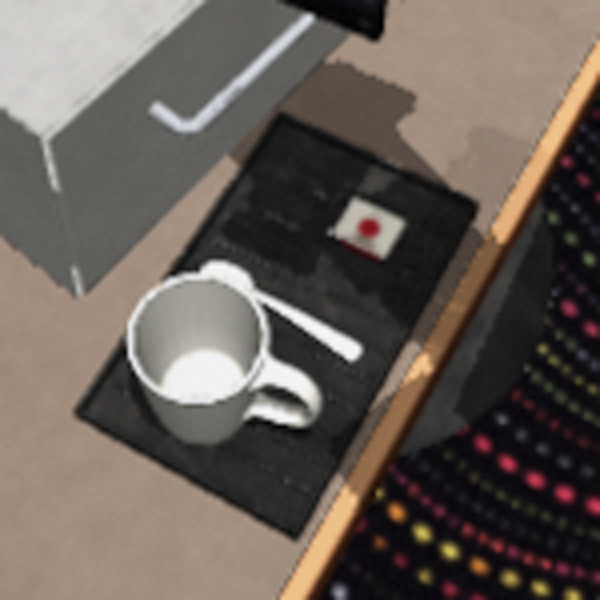

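{"method": "play_rows", "body": {"series": [[0.53,0,0,0,-0.0047,0.0173,-0.0182],[0.53,0,0,0,-0.0047,0.0173,-0.0182],[0.53,0,0,0,-0.0047,0.0173,-0.0182],[0.53,0,0,0,-0.0047,0.0173,-0.0182],[0.53,0,0,0,-0.0047,0.0173,-0.0182],[0.53,0,0,0,-0.0047,0.0173,-0.0182],[0.53,0,0,0,-0.0047,0.0173,-0.0182],[0.53,0,0,0,-0.0047,0.0173,-0.0182],[0.53,0,0,0,-0.0047,0.0173,-0.0182],[0.53,0,0,0,0,0,0]]}}

```text
time: 17.4
position: [0.4387, -0.0386, 0.3072]
tool_rot: [0.707, 0.035, 0.318, -0.631]
ft_force: [-0.8, 0.1, -1.0]
grip_width: 0.0461
```

Run:
```python
from h import *
o=robot.get_obs(); print(o['time'],o['q'].round(3),o['position'].round(4),o['ft_force'].round(2),o['grip_width'])
R0=R.from_quat(o['tool_rot'])
rel=np.array([.565,-.3931,.372])
pre=rel+R0.apply([-.09,-.06,0]); print(pre)
d,w=delta(pre,RT); print((d/10).round(3),w.round(4))
```

```text
17.4 [-0.306  0.047  2.105 -0.123  0.479 -1.366] [ 0.4387 -0.0386  0.3072] [-0.85  0.07 -0.97] 0.04610978451548113
[ 0.46634121 -0.34943561  0.37973712]
[ 0.167  0.012 -0.273] [-0.      0.0013 -0.0023]
```

{"method": "play_rows", "body": {"series": [[0.53,0.167,0.012,-0.273,0,0.0013,-0.0023],[0.53,0.167,0.012,-0.273,0,0,0],[0.53,0.167,0.012,-0.273,0,0,0],[0.53,0.167,0.012,-0.273,0,0,0],[0.53,0.167,0.012,-0.273,0,0,0],[0.53,0.167,0.012,-0.273,0,0,0],[0.53,0.167,0.012,-0.273,0,0,0],[0.53,0.167,0.012,-0.273,0,0,0],[0.53,0.167,0.012,-0.273,0,0,0],[0.53,0.167,0.012,-0.273,0,0,0],[0.53,0,0,0,0,0,0]]}}

```text
time: 18.32
position: [0.4695, -0.358, 0.386]
tool_rot: [0.707, 0.04, 0.326, -0.626]
ft_force: [0.7, -0.5, 0.6]
grip_width: 0.046
```

Run:
```python
from h import *
o=robot.get_obs(); print(o['time'],o['q'].round(3),o['position'].round(4),o['ft_force'].round(2),o['grip_width'])
d,w=delta([.565,-.3931,.372],RT); print(d.round(3),w.round(4))
cv2.imwrite("pics/w13.png",eyes.camera("wrist")[:,:,::-1])
a=eyes.camera("scene")[:,:,::-1]; cv2.imwrite("pics/s13.png",cv2.resize(a[60:210,215:375],None,fx=4,fy=4))
print(proj(P("wrist"),[G(a) for a in(1.5,1.6,1.65)]))
```

```text
18.3167 [-0.97   0.169  1.708  0.366  0.829 -2.307] [ 0.4695 -0.358   0.386 ] [ 0.7  -0.54  0.64] 0.04603525134171099
[0.802 0.638 0.072] [ 0.0013 -0.0004  0.0039]
[[262.83682039 301.65823487]
 [262.7862336  311.23110705]
 [262.75553472 315.4836521 ]]
```

View pics/w13.png

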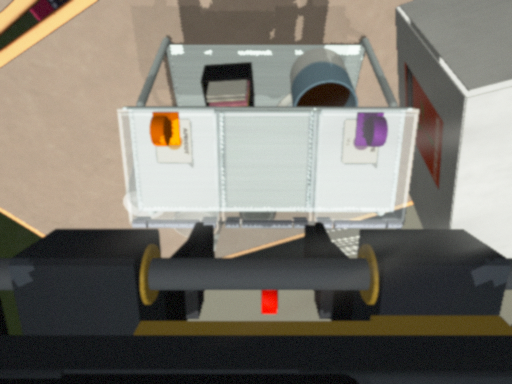

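View pics/s13.png

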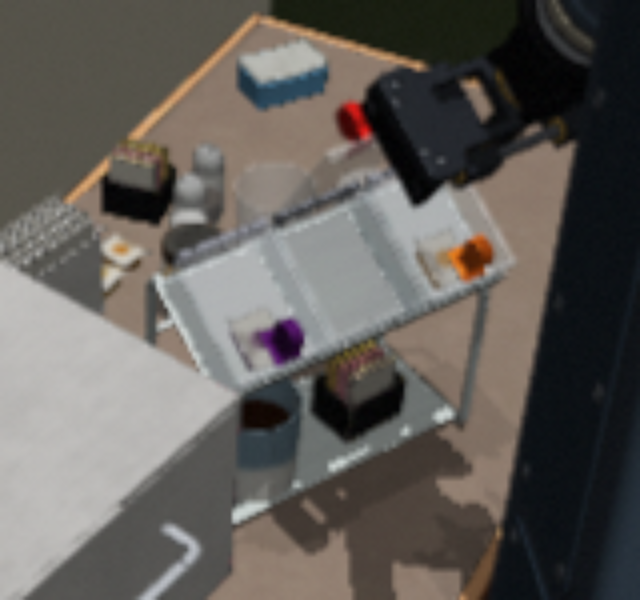

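{"method": "play_rows", "body": {"series": [[0.53,0.25,0,0.024,0.0013,0,0.0039],[0.53,0.28,0,0.024,0,0,0],[0.53,0.27,0,0.024,0,0,0],[0.53,0,0,0,0,0,0]]}}

```text
time: 18.75
position: [0.5384, -0.3732, 0.4272]
tool_rot: [0.705, 0.039, 0.321, -0.631]
ft_force: [0.1, -0.5, 1.2]
grip_width: 0.0462
```

Run:
```python
from h import *
o=robot.get_obs(); print(o['time'],o['q'].round(3),o['position'].round(4),o['ft_force'].round(2),o['grip_width'])
d,w=delta([.565,-.3931,.372],RT); print(d.round(3),w.round(4))
cv2.imwrite("pics/w14.png",eyes.camera("wrist")[:,:,::-1])
print(proj(P("wrist"),[G(a) for a in(1.5,1.6,1.65)]))
```

```text
18.75 [-0.875  0.237  1.497  0.28   0.95  -2.141] [ 0.5384 -0.3732  0.4272] [ 0.06 -0.51  1.15] 0.04616224166875951
[ 0.004  0.639 -0.077] [-0.0017  0.001   0.0005]
[[247.62151883 193.21082206]
 [247.79119623 205.90393213]
 [247.88541015 211.76907092]]
```

View pics/w14.png

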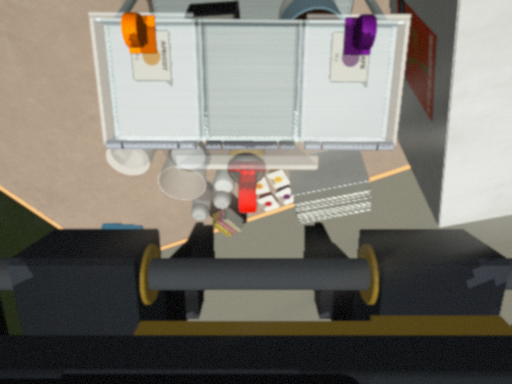

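{"method": "play_rows", "body": {"series": [[0.53,0,0.05,-0.077,0,0,0],[0.53,0,0.05,0,0,0,0],[0.53,0,0,0,0,0,0],[0.53,0,0,0,0,0,0],[0.53,0,0,0,0,0,0]]}}

```text
time: 19.22
position: [0.5354, -0.3813, 0.4152]
tool_rot: [0.704, 0.035, 0.32, -0.633]
ft_force: [0.5, -0.3, 0.6]
grip_width: 0.0458
```

Run:
```python
from h import *
o=robot.get_obs(); print(o['time'],o['q'].round(3),o['position'].round(4),o['ft_force'].round(2),o['grip_width'])
d,w=delta([.565,-.3931,.372],RT); print(d.round(3),w.round(4))
cv2.imwrite("pics/w15.png",eyes.camera("wrist")[:,:,::-1])
```

```text
19.2167 [-0.888  0.252  1.505  0.287  0.936 -2.157] [ 0.5354 -0.3813  0.4152] [ 0.53 -0.34  0.59] 0.045839958387064714
[0.063 0.533 0.01 ] [-0.0017 -0.0004 -0.0018]
```

View pics/w15.png

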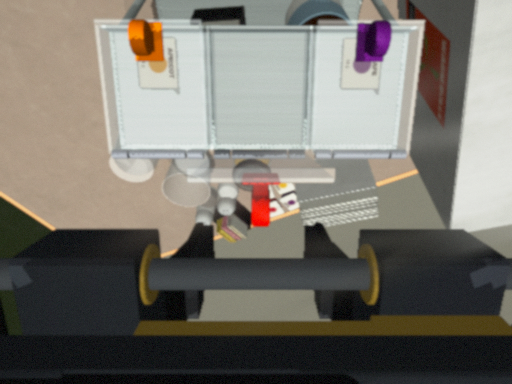

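{"method": "play_rows", "body": {"series": [[0.53,0.063,0.1,0.005,-0.0017,0,-0.0018],[0.53,0,0.2,0,0,0,0],[0.53,0,0.16,0,0,0,0],[0.53,0,0.09,0,0,0,0],[0.53,0,0,0,0,0,0],[0.53,0,0,0,0,0,0]]}}

```text
time: 19.77
position: [0.5667, -0.3945, 0.3708]
tool_rot: [0.706, 0.037, 0.322, -0.63]
ft_force: [0.7, -0.4, -0.2]
grip_width: 0.0462
```

Run:
```python
from h import *
o=robot.get_obs(); print(o['time'],o['q'].round(3),o['position'].round(4),o['ft_force'].round(2),o['grip_width'])
d,w=delta([.565,-.3931,.372],RT); print(d.round(3),w.round(4))
cv2.imwrite("pics/w16.png",eyes.camera("wrist")[:,:,::-1])
```

```text
19.7667 [-0.858  0.339  1.504  0.289  0.838 -2.152] [ 0.5667 -0.3945  0.3708] [ 0.69 -0.36 -0.23] 0.04619549917103878
[-0.012 -0.02   0.006] [ 0.     -0.0002  0.0002]
```

View pics/w16.png

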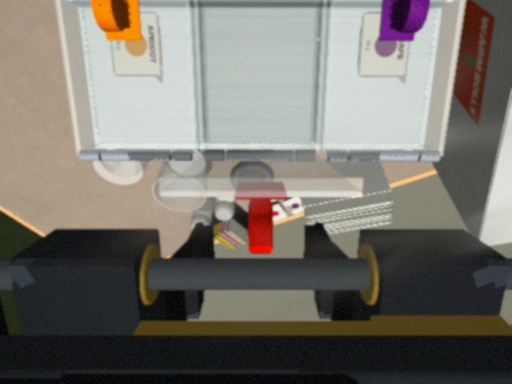

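{"method": "play_rows", "body": {"series": [[0,0,0,0,0,0,0],[0,0,0,0,0,0,0],[0,0,0,0,0,0,0],[0,0,0,0,0,0,0],[0,0,0,0,0,0,0],[0,0,0,0,0,0,0],[0,0,0,0,0,0,0],[0,0,0,0,0,0,0],[0,0,0,0,0,0,0]], "grip_force": 15}}

```text
time: 20.57
position: [0.5666, -0.3939, 0.3717]
tool_rot: [0.706, 0.037, 0.322, -0.63]
ft_force: [-0.0, 2.9, 2.2]
grip_width: 0.0117
```

Run:
```python
from h import *
o=robot.get_obs(); print(o['time'],o['position'].round(4),o['ft_force'].round(2),o['grip_width'])
cv2.imwrite("pics/w17.png",eyes.camera("wrist")[:,:,::-1])
N=16; R0=R.from_quat(o['tool_rot'])
aa=np.linspace(1.62,0,N+1)
pts=np.array([stand(T1,grip(0,a)) for a in aa])
print((R0.inv().apply(np.diff(pts,axis=0))/.1).round(3).tolist())
```

```text
20.5667 [ 0.5666 -0.3939  0.3717] [-0.04  2.88  2.17] 0.011744091644633962
[[-0.095, -0.023, -0.0], [-0.097, -0.014, -0.0], [-0.098, -0.004, -0.0], [-0.098, 0.006, -0.0], [-0.097, 0.016, -0.0], [-0.094, 0.026, -0.0], [-0.091, 0.035, -0.0], [-0.087, 0.044, -0.0], [-0.082, 0.053, -0.0], [-0.077, 0.061, -0.0], [-0.07, 0.068, -0.0], [-0.063, 0.075, -0.0], [-0.055, 0.081, -0.0], [-0.046, 0.086, -0.0], [-0.038, 0.09, -0.0], [-0.028, 0.094, -0.0]]
```

View pics/w17.png

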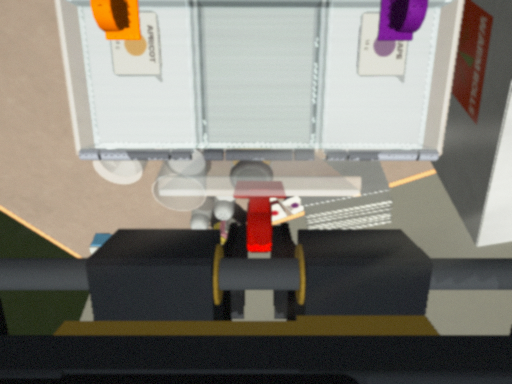

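{"method": "play_rows", "body": {"series": [[0,-0.095,-0.023,0,0,0,0],[0,-0.097,-0.014,0,0,0,0],[0,-0.098,-0.004,0,0,0,0],[0,-0.098,0.006,0,0,0,0],[0,-0.097,0.016,0,0,0,0],[0,-0.094,0.026,0,0,0,0],[0,-0.091,0.035,0,0,0,0],[0,-0.087,0.044,0,0,0,0],[0,-0.082,0.053,0,0,0,0],[0,-0.077,0.061,0,0,0,0],[0,0,0,0,0,0,0]]}}

```text
time: 21.53
position: [0.5019, -0.3648, 0.3058]
tool_rot: [0.705, 0.035, 0.321, -0.631]
ft_force: [1.0, 4.0, -0.0]
grip_width: 0.0117
```

Run:
```python
from h import *
o=robot.get_obs(); print(o['time'],o['position'].round(4),o['ft_force'].round(2),o['grip_width'])
cv2.imwrite("pics/w18.png",eyes.camera("wrist")[:,:,::-1])
```

```text
21.5333 [ 0.5019 -0.3648  0.3058] [ 1.    4.04 -0.05] 0.01172610444305204
```

View pics/w18.png

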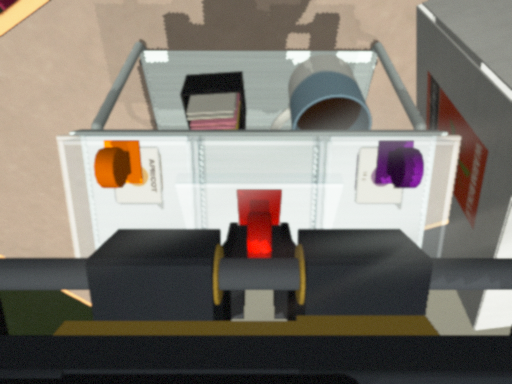

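{"method": "play_rows", "body": {"series": [[0,-0.07,0.068,0,0,0,0],[0,-0.063,0.075,0,0,0,0],[0,-0.055,0.081,0,0,0,0],[0,-0.046,0.086,0,0,0,0],[0,-0.038,0.09,0,0,0,0],[0,-0.028,0.08,0,0,0,0],[0,0,0,0,0,0,0]]}}

```text
time: 22.17
position: [0.5007, -0.3642, 0.2502]
tool_rot: [0.706, 0.036, 0.321, -0.631]
ft_force: [1.1, 3.5, -1.4]
grip_width: 0.0119
```

{"method": "play_rows", "body": {"series": [[0,0,0.02,0,0,0,0],[0,0,0,0,0,0,0]]}}

```text
time: 22.33
position: [0.5011, -0.3643, 0.2496]
tool_rot: [0.706, 0.036, 0.32, -0.631]
ft_force: [-4.3, 6.2, 5.4]
grip_width: 0.0116
```

{"method": "play_rows", "body": {"series": [[0,0,0.02,0,0,0,0],[0,0,0,0,0,0,0]]}}

```text
time: 22.5
position: [0.5019, -0.3647, 0.2487]
tool_rot: [0.706, 0.037, 0.32, -0.631]
ft_force: [-7.5, 7.6, 10.1]
grip_width: 0.0119
```

Run:
```python
from h import *
o=robot.get_obs(); print(o['time'],o['position'].round(4),o['ft_force'].round(2),o['grip_width'])
cv2.imwrite("pics/w19.png",eyes.camera("wrist")[:,:,::-1])
```

```text
22.5 [ 0.5019 -0.3647  0.2487] [-7.5   7.62 10.11] 0.011909195543027832
```

View pics/w19.png

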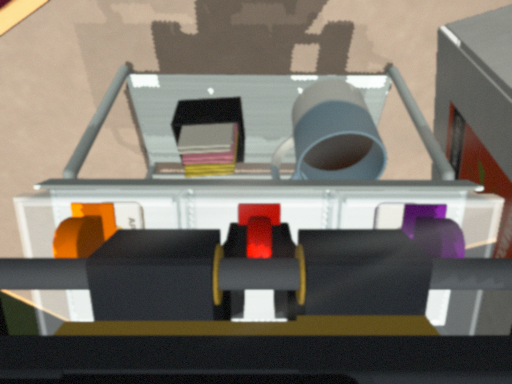

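{"method": "play_rows", "body": {"series": [[0.53,0,0,0,0,0,0],[0.53,0,0,0,0,0,0],[0.53,0,0,0,0,0,0],[0.53,0,0,0,0,0,0],[0.53,0,0,0,0,0,0],[0.53,0,0,0,0,0,0],[0.53,0,-0.1,0,0,0,0],[0.53,0,-0.25,0,0,0,0],[0.53,0,-0.35,0,0,0,0],[0.53,0,-0.35,0,0,0,0],[0.53,0,-0.35,0,0,0,0],[0.53,0,0,0,0,0,0]]}}

```text
time: 23.55
position: [0.4389, -0.3386, 0.3765]
tool_rot: [0.708, 0.04, 0.324, -0.625]
ft_force: [0.9, -0.9, 0.3]
grip_width: 0.0463
```

Run:
```python
from h import *
o=robot.get_obs(); print(o['time'],o['position'].round(4),o['ft_force'].round(2),o['grip_width'])
p=P("wrist")
a=eyes.camera("wrist")[:,:,::-1].copy()
for y in (-.092,0,.092):
    c=proj(p,[G(0,y)])[0]; print(c.round(1))
cv2.imwrite("pics/w20.png",cv2.resize(a[120:260,110:410],None,fx=2.6,fy=2.6,interpolation=cv2.INTER_CUBIC))
b=eyes.camera("scene")[:,:,::-1]; cv2.imwrite("pics/s20.png",b)
cv2.imwrite("pics/s20a.png",cv2.resize(b[80:180,235:365],None,fx=6,fy=6,interpolation=cv2.INTER_CUBIC))
cv2.imwrite("pics/s20b.png",cv2.resize(b[220:340,190:310],None,fx=5,fy=5,interpolation=cv2.INTER_CUBIC))
```

```text
23.55 [ 0.4389 -0.3386  0.3765] [ 0.89 -0.91  0.3 ] 0.04629264283912992
[159.7 168.1]
[263.1 168.4]
[366.9 168.7]
```

View pics/w20.png

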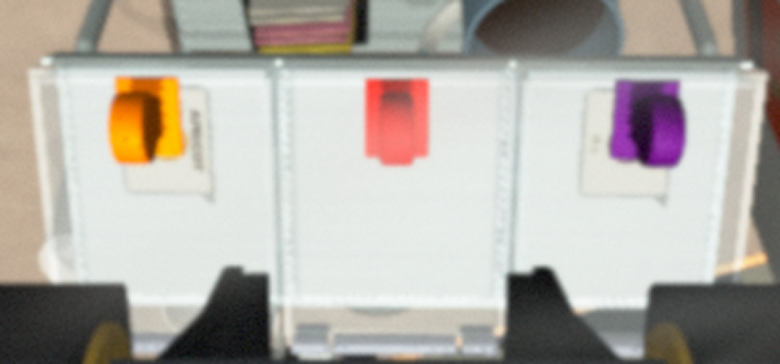

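View pics/s20a.png

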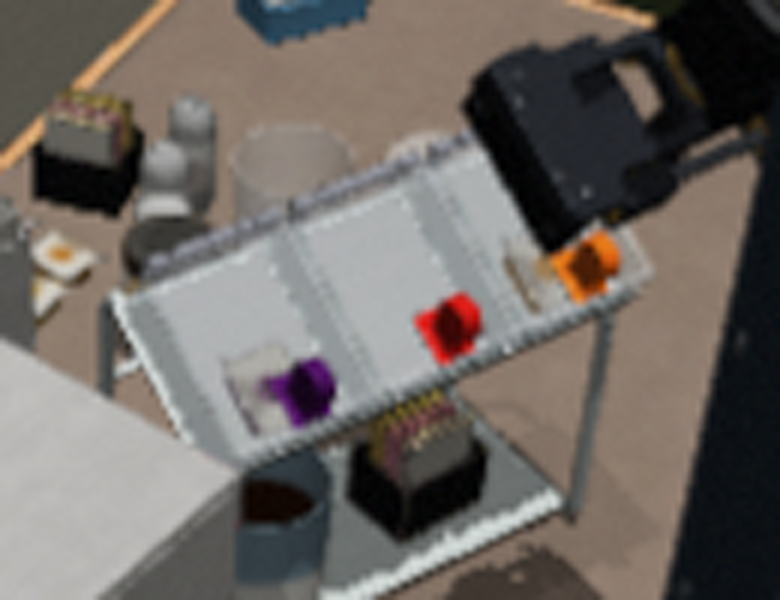

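View pics/s20b.png

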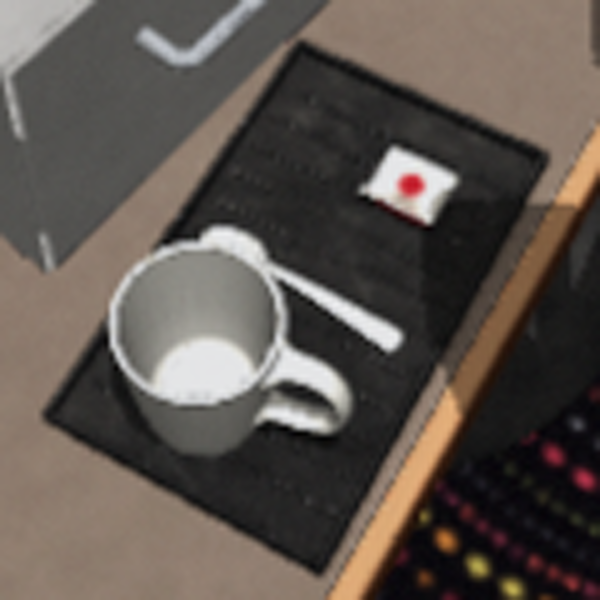

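Run:
```python
import cv2,numpy as np
a=cv2.imread("pics/scene0.png").astype(int);b=cv2.imread("pics/s20.png").astype(int)
def cen(i):
    r=i[115:150,295:325]; m=(r[...,2]-np.maximum(r[...,0],r[...,1])).clip(0); m[m<40]=0
    y,x=np.mgrid[:m.shape[0],:m.shape[1]]; return (m*x).sum()/m.sum(),(m*y).sum()/m.sum(),(m>0).sum()
print(cen(a),cen(b))
for n,(y0,y1,x0,x1) in dict(redgrip=(127,142,306,317),spoonmug=(262,312,210,272),purple=(140,152,280,292)).items(): print(n,np.abs(a-b)[y0:y1,x0:x1].mean(),np.abs(a-b)[y0:y1,x0:x1].max())
```

```text
(np.float64(14.297064280257558), np.float64(18.983957219251337), np.int64(96)) (np.float64(14.491719242902208), np.float64(19.059542586750787), np.int64(94))
redgrip 17.155555555555555 51
spoonmug 14.698172043010752 119
purple 13.43287037037037 27
```

```bash
python3 -c "
from rig import ticket
print(ticket.hand_in())"
```

```text
the job is handed in; nothing more can be done
None
```

I opened the red-grip lid, took out the red jam tub and set it on the bare part of the tray. I then shut that lid again and handed the job in at about 24 s of the 72 s allowed.

- **Tub:** the last pictures show it flat on the tray floor with its foil side and red dot up. Contact force while setting it down peaked at 9.5 N upward.
- **Red lid:** I pressed it against its stop with about 15 N before letting go. In the scene camera its grip is back within 0.2 pixel of where it started, level with the other two grips, though the lid angle itself is not something I could read directly.
- **Everything else:** by eye, the other two lids, the mug and the spoon match the first picture. A pixel comparison around the mug and spoon did show differences (up to 119 of 255). I put these down to shadows, since their outlines line up.
- **At hand-in:** the gripper was open and well clear of the stand, with no contact force on the wrist.

One measurement disagreed with the given dimensions: the grips and hinge measured about 6 mm higher than I worked out from the stand's dimensions. I used the measured position, and both grasps of the grip held.

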